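# Hang the jar rings in the sanitiser box and start it

## Robot

A 6-joint arm with a two-finger parallel gripper is mounted at the origin on the work surface. World frame = base frame: x ahead of the robot, y to its left, z up, the work surface at z = 0. Lengths are in m, angles in rad, forces in N, time in s.
With the tool pointing down it reaches from about 0.35 to 0.85 m from the base axis. Payload 8.1 kg.
Tool frame: the origin (TCP) lies on the centre line of the jaws, within the pads' length; the fingertips stand 11 mm ahead of it and the grasp point (between the pads) lies 8 mm behind it (tip_reach is the z of the fingertips in the tool frame, in m); z points along the fingers, y is the direction in which the jaws open and shut (so a half turn about z gives the same grasp; the last joint's range is limited). The gripper opens to 93 mm and grips with 3 to 60 N. Pads are 15 mm wide; open, the fingers measure 128 mm over their backs; the gripper's body (75 mm by 188 mm) begins 65 mm behind the grasp point.
Start: joints at [-1.229, 0.13, 1.488, -0, 1.523, -0.085], TCP at [0.248, -0.546, 0.23] pointing down, gripper open.
Joint ranges: [-2.96, 2.96], [-0.89, 2.26], [0.02, 2.5], [-1.34, 4.48], [0, 2.73], [-2.66, 2.66]. Speed limits (rad/s): [2.39, 2.39, 2.79, 3.14, 3.14, 3.14].

## Interface

Orientations are given as a rotation vector (axis times angle).
In Python, from plant import read_state, read_camera, camera_params, close_job, silhouettes, tip_of, tip_reach gives the robot as it stands.
- The arm moves only by the shell command python3 -m creep 'ROWS' [FORCE]. ROWS is JSON, a list of rows, each a list of 5 numbers: the shift along the tool's x, y, z in m, then the turn about the tool's z in rad, then the closure in counts, from 0 (fully open) to 255 (shut). In form: [[dx, dy, dz, twist, gripper], ...]. A call has 1 to 12 rows; each row shifts and turns the commanded pose from where the row before left it, along the tool's axes as they then stand; what a row does not reach is not made up. A row lasts 1/12 s, in which the tool goes at most 41.7 mm and 7.16 degrees, less where a joint would pass 70% of its speed; a pose out of reach is approached as far as the arm can. A call is refused whole if a number of a shift passes 0.0417 or a number of a turn 0.125, either way. A call with a gripper value outside its range is refused whole. The fingers move at their own pace and stop on an object; FORCE is the grip in N (left out, the last holds). Time passes only in rows, so rows that do not move let the fingers close. It gives the time, the measured TCP pose, the force and the opening at its end, in the units of the state.
- read_state(): the state, without advancing time (a new reading comes with each control period).
- read_camera(name): name is "side" or "top"; returns the picture (384x512x3 uint8, red, green, blue); there is no depth.
- camera_params(name): a dict with "fov_y" (degrees; the focal length in pixels is half the picture's height over the tangent of half this angle, whatever the lens; pixels are square), "cx", "cy" (the principal point, pixels), "position" and "rotation" of the camera in the world. Camera axes: x right, y down, z forward; pixel columns grow to the right and rows downward; lengths in m; the calibration is good to about 2 mm. A picture is of the moment at which its call begins. camera_params takes no time and is no camera call.
- close_job(): hands the job in, once; it reports no verdict.
Trained networks look in the newest picture that a camera, given by its name, has taken for a name from the list of things; names that differ only in an ending like _2 or _b are one class to them, and where a whole thing is asked for, a point or a joint stands for the part that bears it (a point fixed in the world has none). Each returns a list of dicts, best first, with "confidence" (0 to 1); they miss things now and then, are a little off and sometimes report something else, mostly with a low value. They report only what shows in the picture. A call takes as long as a camera call. They do not tell look-alikes from the thing itself.
- silhouettes(camera, query): "region" (384x512 bool, what is visible of it) and "pixel" ([column, row] in pixels, amid what is visible of it).
- tip_of(camera, query): "pixel" ([column, row] in pixels: a listed point, or the origin of a listed thing).
The state is a dict: "t": time; "q": joint angles; "dq": joint speeds; "joint_torque": joint torques, N m; "tool_pos": TCP position; "orientation": TCP orientation; "force": force on the tool from outside, world axes, zero at the start; "wrist_torque": the same for the moment, N m; "opening": finger opening in m.
Only numpy, scipy, OpenCV 4.12 (cv2) and the standard library are available. Lean on these libraries where they do the work, as an engineer would, in place of code of your own. Each camera call takes 0.05 s, during which the arm holds its last target.

## Task

Lift the lid off the sanitiser box by its knob and lay it flat on the table, then pick up the hanging bar by its blue handle, thread it through all the jar rings standing in the two draining racks, lift them off together as one stack and hang the loaded bar in the two slots of the box, handle outside and rings inside. Put the lid back on so that it lies flat, and only then twist the red start knob clockwise to its stop and let it spring back. Leave the jar, twine, secateurs and bottle where they are.

Things in the scene. Friction and masses are not known exactly. Their poses are not given: they have to be found in the camera images.
- box: White ultraviolet sanitiser box, fixed; origin on the table under the centre of its open chamber. Chamber outside 136 (x) by 164 mm (y), walls 8 mm, rim at z = 150, inner floor at z = 55 mm. The end walls (outer faces y = +-82 mm) have a slot each for the bar, which lies along y, either way round. Lamp tubes inside at x = +-54, z = 85 mm, 12 mm thick. Control deck at x = -153 to -68 mm, top at z = 120 mm.
- slot_left (a point): Middle of the bottom of the slot in the box's +y end wall (box x = 0, y = 78, z = 130 mm): 34 mm wide in x, open at the top, 20 mm deep.
- slot_right (a point): Middle of the bottom of the same kind of slot in the box's -y end wall (box x = 0, y = -78, z = 130 mm).
- lid_knob (a point): Centre of the black round knob (32 mm across, 22 mm tall) of the loose steel lid, 25 mm above its plate's underside; x, y along the plate. Lid on the box: at box x = y = 0, z = 175 mm, axes as the box's (or half a turn round). Lid flat on the table: z = 31 mm, as it stands on its ribs.
- lid: The loose lid, origin at the middle of its plate's underside. Plate 134 (x) by 160 mm (y), 6 mm thick, 0.3 kg. Under it two ribs 6 mm deep, 138 mm long, at x = +-52.5 mm, drop inside the chamber with 5 mm play each way. The table is always clear for it to the right of the racks, around x = 0.50, y = -0.41 m in the world.
- bar_grip (a point): Middle of the blue handle of the loose hanging bar, 20 mm above the underside; x points along the bar to its tip, z up. Handle 60 mm long, 26 mm wide (y), 32 mm tall, its underside level with the bar's: grip it across its width from above. The steel bar, 8 mm square, centre line 16 mm below this point, juts 200 mm from the handle's front (tip 230 mm from this point). 0.14 kg; lies flat on the table at first.
- bar_mid (a point): Point on the bar's centre line half-way between the handle's front and the tip, 130 mm ahead of the handle's middle; same axes.
- bar: The loose hanging bar as a whole: origin under the middle of its handle, x towards its tip.
- rack_a: White draining rack, fixed; origin on the table under its centre. 86 (x) by 62 mm (y); floor at z = 34, side rails to z = 62, divider posts to z = 78 mm. Three places for rings in a row along its y (-19, 0, 19 mm), any of them empty; a standing ring's centre is at x = 0, z = 70 mm, its hole facing along the rack's y, both ends of the row open.
- rack_b: Green draining rack, the same shape as rack_a.
- ring0_c (a point): Centre of a brass-coloured jar screw ring, 72 mm outside, 62 mm hole, 14 mm thick along its axis (its y), 0.03 kg; starts standing on edge in rack_a at rack y = -19 mm, or is absent. Hung on the bar, its centre is 27 mm below the bar's centre line.
- ring1_c (a point): Centre of a brass-coloured jar screw ring, 72 mm outside, 62 mm hole, 14 mm thick along its axis (its y), 0.03 kg; starts standing on edge in rack_a at rack y = 0 mm, or is absent. Hung on the bar, its centre is 27 mm below the bar's centre line.
- ring2_c (a point): Centre of a brass-coloured jar screw ring, 72 mm outside, 62 mm hole, 14 mm thick along its axis (its y), 0.03 kg; starts standing on edge in rack_a at rack y = 19 mm, or is absent. Hung on the bar, its centre is 27 mm below the bar's centre line.
- ring3_c (a point): Centre of a steel-coloured jar screw ring, 72 mm outside, 62 mm hole, 14 mm thick along its axis (its y), 0.03 kg; starts standing on edge in rack_b at rack y = -19 mm, or is absent. Hung on the bar, its centre is 27 mm below the bar's centre line.
- ring4_c (a point): Centre of a steel-coloured jar screw ring, 72 mm outside, 62 mm hole, 14 mm thick along its axis (its y), 0.03 kg; starts standing on edge in rack_b at rack y = 0 mm, or is absent. Hung on the bar, its centre is 27 mm below the bar's centre line.
- ring5_c (a point): Centre of a steel-coloured jar screw ring, 72 mm outside, 62 mm hole, 14 mm thick along its axis (its y), 0.03 kg; starts standing on edge in rack_b at rack y = 19 mm, or is absent. Hung on the bar, its centre is 27 mm below the bar's centre line.
- start_grip (a point): Middle of the red bar-shaped start knob on the box's deck, on its vertical axis, at the height to grip: bar 46 mm long, 14 mm thick, 28 mm tall, from 17 mm below this point to 11 mm above it. At rest the bar lies along the box's x. This point is at box x = -110, y = 0, z = 147.5 mm.
- start (a joint): Turn of the start knob, rad: 0 at rest, growing clockwise seen from above, to its stop at 1.2; a spring of about 0.02 N m at rest to 0.1 N m at the stop turns it back when let go.
- jar: Glass jar of beans with a brass lid, 70 mm across, 102 mm tall; origin under its centre. To be left alone.
- twine: Twine spool, 52 mm across, 63 mm tall; origin under its centre. To be left alone.
- secateurs: Red-handled secateurs lying on the table, about 190 by 75 mm, 20 mm tall; origin on the table under the middle. To be left alone.
- vinegar: Small amber bottle, 52 mm across, 130 mm tall; origin under its centre. To be left alone.
There are look-alikes about, which are no part of the job. Of the things that look like the lid, the larger one is meant.

How it is judged:
By the outcome, as a careful person would: the job done as asked, in the order asked, and still so for the second after the job is handed in, with the robot touching nothing.
Of ring0, ring1, ring2, ring3, ring4, ring5 only 3 to 5 are there at a start; the rules pass over those that are not, and their reading is None.
At some moment in a run one of lid may be knocked a few centimetres aside while the robot is not near it.
It also fails if it takes over 200 s, if anything falls off the work surface, if the arm or the gripper's body presses on something with over 40 N, if the wrist force passes 120 N, or if a joint passes its speed limit or range.

## Working session

There is one attempt and no reset: what is moved stays moved. The work goes in short steps, Python scripts to look and compute and a shell command to move; the robot and the scene stay as the last step left them, time stands still between calls to the robot, and variables do not carry over. Pictures are saved under pics/ and viewed, and the job is handed in when it is done.

```bash
ls -la; mkdir -p pics; python3 - <<'E'
from plant import *
import cv2
print(read_state())
for n in ("side","top"):
    im=read_camera(n); cv2.imwrite(f"pics/{n}0.png",im[:,:,::-1]); print(n,camera_params(n))
print(tip_reach)
E
```

```text
total 12
drwxr-xr-x  3 agent agent 4096 Dec  7 13:33 .
drwxr-xr-x 23 root  root  4096 Dec  7 13:33 ..
drwxr-xr-x  2 agent agent 4096 Dec  7 13:33 pics
{'t': 0.0, 'q': array([-1.22939974e+00,  1.31166992e-01,  1.48919447e+00,  2.74996203e-05,
        1.52303282e+00, -8.53952940e-02]), 'dq': array([-6.05240860e-05, -5.22604413e-04, -1.21217193e-03,  7.86452910e-04,
        7.50954465e-04, -3.32934171e-04]), 'joint_torque': array([-3.11922922e-04, -5.59834886e+01, -4.91768146e+01,  7.68042658e-02,
        3.57378926e-02, -1.40952166e-04]), 'tool_pos': array([ 0.24822709, -0.54566751,  0.22863054]), 'orientation': array([-3.06858367e+00, -6.64945353e-01,  3.18279613e-04]), 'force': array([ 0.09849813, -0.6673945 ,  1.33198134]), 'wrist_torque': array([ 0.01958366,  0.01410563, -0.00953932]), 'opening': 0.09326108799476848}
side {'fov_y': 50.80622335141888, 'cx': 255.6208997936489, 'cy': 188.9588641295664, 'position': array([0.19038741, 0.94486511, 0.97219919]), 'rotation': array([-0.5005724 ,  2.72559958, -1.18925095])}
top {'fov_y': 48.657705335817795, 'cx': 257.62294436615883, 'cy': 191.95274284703274, 'position': array([0.40667077, 0.10695363, 1.23997632]), 'rotation': array([-2.18784486,  2.18726163, -0.09639967])}
0.011
```

View pics/top0.png

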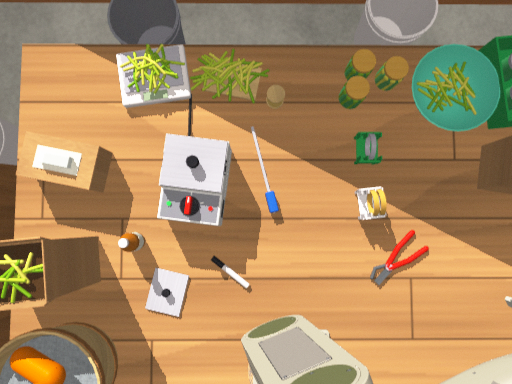

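View pics/side0.png

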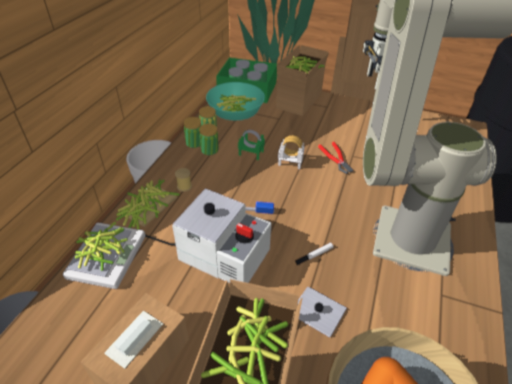

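```bash
cat > h.py <<'E'
import numpy as np, cv2, math
from scipy.spatial.transform import Rotation as R
from plant import *
def K(c):
    p=camera_params(c); f=192/math.tan(math.radians(p['fov_y']/2)); return p,f
def ray(c,px):
    p,f=K(c); d=np.array([(px[0]-p['cx'])/f,(px[1]-p['cy'])/f,1.]); return p['position'],R.from_rotvec(p['rotation']).apply(d)
def atz(c,px,z):
    o,d=ray(c,px); return o+d*(z-o[2])/d[2]
def proj(c,X):
    p,f=K(c); v=R.from_rotvec(p['rotation']).inv().apply(np.atleast_2d(X)-p['position'])
    return np.c_[p['cx']+f*v[:,0]/v[:,2],p['cy']+f*v[:,1]/v[:,2]]
def tri(pa,pb):
    o1,d1=ray('top',pa);o2,d2=ray('side',pb)
    A=np.c_[d1,-d2];s=np.linalg.lstsq(A,o2-o1,rcond=None)[0]
    a=o1+d1*s[0];b=o2+d2*s[1];return (a+b)/2,np.linalg.norm(a-b)
def st():
    s=read_state();Rm=R.from_rotvec(s['orientation']).as_matrix()
    print('t %.2f'%s['t'],'tcp',s['tool_pos'].round(4),'x',Rm[:,0].round(3),'y',Rm[:,1].round(3),'z',Rm[:,2].round(3),'F',s['force'].round(1),'op %.4f'%s['opening'],'q',s['q'].round(2)); return s,Rm
def snap(c,n,crop=None,sc=1):
    im=read_camera(c)[:,:,::-1]
    if crop: x0,y0,x1,y1=crop; im=im[y0:y1,x0:x1]
    im=cv2.resize(im,None,fx=sc,fy=sc,interpolation=cv2.INTER_CUBIC); cv2.imwrite(f'pics/{n}.png',im)
E
python3 - <<'E'
from h import *
for q in ['lid_knob','lid','bar_grip','bar_mid','bar','slot_left','slot_right','start_grip','box','rack_a','rack_b']+['ring%d_c'%i for i in (0,3)]:
    for c in ('top','side'):
        print(q,c,[(np.round(d['pixel'],1).tolist(),round(float(d['confidence']),2)) for d in tip_of(c,q)])
E
```

```text
lid_knob top [([193.3, 159.6], 0.81), ([170.8, 288.3], 0.79)]
lid_knob side [([316.9, 309.3], 0.78)]
lid top [([167.4, 291.7], 0.71), ([377.9, 204.0], 0.66), ([195.1, 160.6], 0.61)]
lid side [([209.2, 216.7], 0.94), ([320.4, 312.8], 0.55)]
bar_grip top [([275.2, 200.3], 0.8)]
bar_grip side [([263.9, 206.5], 0.77)]
bar_mid top [([257.4, 157.8], 0.8)]
bar_mid side []
bar top [([270.3, 203.7], 0.78), ([269.8, 204.9], 0.17)]
bar side [([265.2, 211.5], 0.62)]
slot_left top [([374.6, 199.6], 0.55), ([369.6, 146.4], 0.18)]
slot_left side [([195.3, 234.5], 0.78)]
slot_right top [([223.4, 168.0], 0.64), ([350.1, 99.8], 0.19)]
slot_right side [([291.8, 141.9], 0.18)]
start_grip top [([183.9, 207.3], 0.52)]
start_grip side [([245.3, 226.1], 0.71), ([208.4, 207.5], 0.27)]
box top [([222.6, 166.8], 0.68), ([271.8, 200.9], 0.58)]
box side [([213.3, 248.9], 0.71)]
rack_a top [([367.1, 205.7], 0.85), ([365.0, 152.9], 0.77)]
rack_a side [([246.9, 229.4], 0.68), ([251.8, 151.1], 0.67), ([289.0, 160.1], 0.56)]
rack_b top [([367.1, 205.7], 0.85), ([365.0, 152.9], 0.77)]
rack_b side [([246.9, 229.4], 0.68), ([251.8, 151.1], 0.67), ([289.0, 160.1], 0.56)]
ring0_c top [([380.1, 201.7], 0.68)]
ring0_c side [([293.5, 141.3], 0.51), ([264.8, 209.0], 0.44)]
ring3_c top []
ring3_c side []
```

```bash
python3 - <<'E'
from h import *
snap('top','t_box',(150,110,290,230),5)
snap('top','t_rack',(340,120,440,220),6)
snap('side','s_box',(160,180,290,290),6)
snap('side','s_rack',(225,115,325,180),7)
E
```

```text
(no output)
```

View pics/t_box.png

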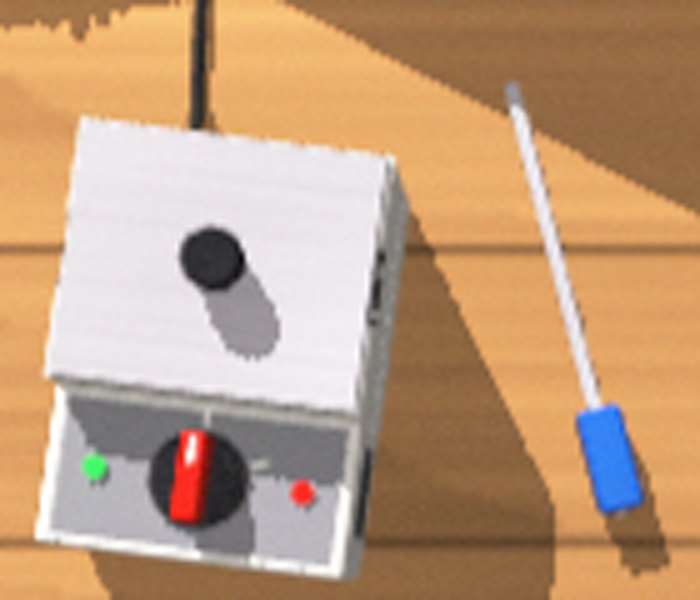

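View pics/t_rack.png

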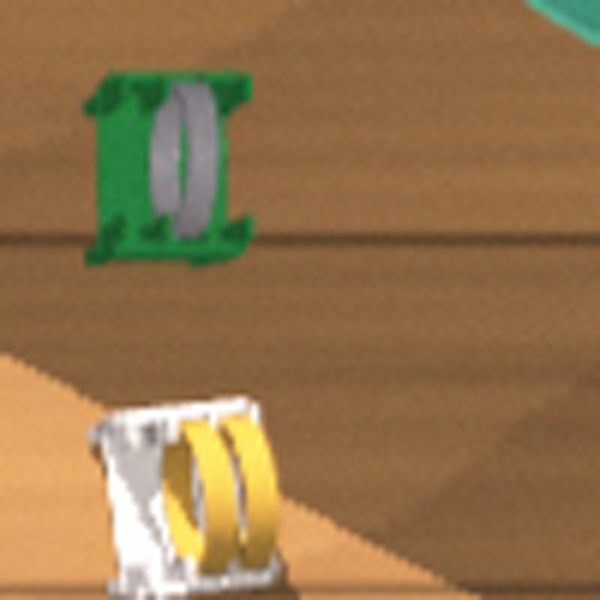

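View pics/s_box.png

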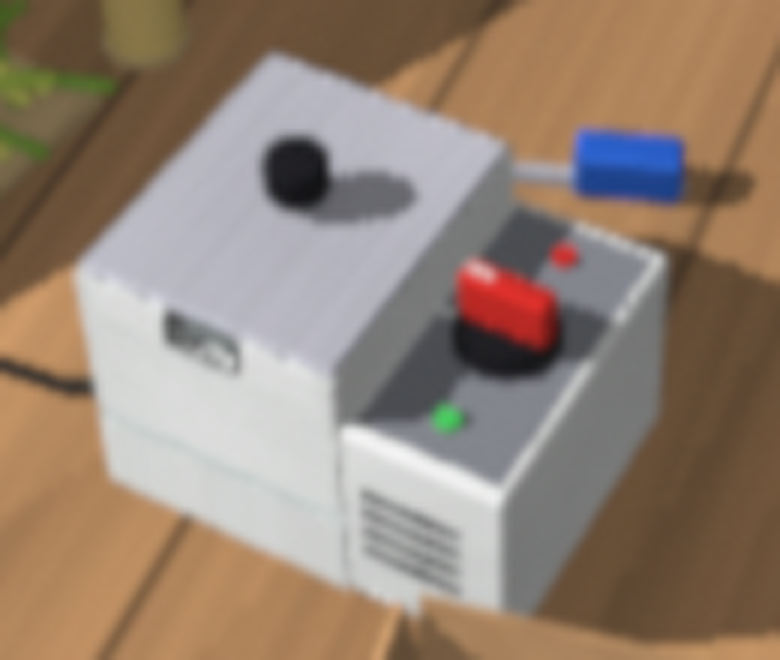

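View pics/s_rack.png

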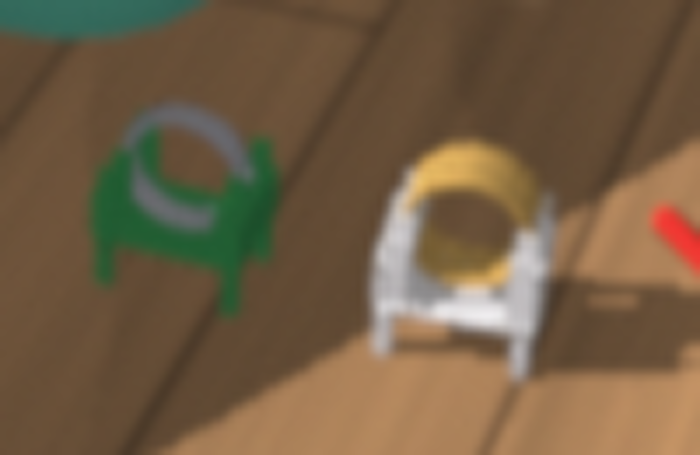

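```bash
cat > fit.py <<'E'
from h import *
from scipy.optimize import least_squares
def cl(u,sc,off): return (np.array(u,float)+.5)/sc-.5+np.array(off)
def pose(pts):  # pts: list (cam, px, local)
    def f(p):
        c,s=math.cos(p[2]),math.sin(p[2]); r=[]
        for cam,px,l in pts:
            X=[p[0]+c*l[0]-s*l[1],p[1]+s*l[0]+c*l[1],l[2]]
            r+=list(proj(cam,X)[0]-px)
        return r
    x0=list(atz(pts[0][0],pts[0][1],pts[0][2][2])[:2])+[0]
    s=least_squares(f,x0); return s.x,s.fun.reshape(-1,2)
E
python3 - <<'E'
from fit import *
T=lambda u:cl(u,5,(150,110)); S=lambda u:cl(u,6,(160,180))
lid=[('top',T((82,118)),(.067,.08,.156)),('top',T((395,157)),(.067,-.08,.156)),('top',T((357,412)),(-.067,-.08,.156)),('top',T((45,375)),(-.067,.08,.156)),
('side',S((80,268)),(.067,.08,.156)),('side',S((335,368)),(-.067,.08,.156)),('side',S((508,148)),(-.067,-.08,.156)),('side',S((272,52)),(.067,-.08,.156)),
('top',T((212,257)),(0,0,.186)),('side',S((298,152)),(0,0,.186))]
p,r=pose(lid);print('lid',p,r.round(1).tolist())
for cam in('top','side'):
    p,r=pose([q for q in lid if q[0]==cam]);print('lid',cam,p)
dk=[('top',T((38,540)),(-.153,.082,.12)),('top',T((345,578)),(-.153,-.082,.12)),('side',S((505,495)),(-.153,.082,.12)),('side',S((662,262)),(-.153,-.082,.12)),('side',S((110,478)),(.068,.082,0)),('side',S((345,585)),(-.068,.082,0)),
('top',T((190,437)),(-.087,0,.158)),('top',T((186,518)),(-.133,0,.158)),('side',S((480,270)),(-.087,0,.158)),('side',S((545,308)),(-.133,0,.158))]
p,r=pose(dk);print('deck',p,r.round(1).tolist())
# bar
g=[('top',T((613,460)),0.032),('side',S((632,140)),.032)]
b=[('top',T((597,407)),(.03,0,.02)),('top',T((514,88)),(.23,0,.008)),('top',T((582,416)),(.03,.013,.032)),('top',T((618,404)),(.03,-.013,.032)),('top',T((601,514)),(-.03,.013,.032)),('top',T((642,500)),(-.03,-.013,.032)),
('side',S((580,132)),(.03,-.013,.032)),('side',S((684,138)),(-.03,-.013,.032)),('side',S((682,170)),(-.03,.013,.032)),('side',S((582,160)),(.03,.013,.032)),('side',S((680,200)),(-.03,.013,.0))]
b=b[1:]
p,r=pose(b);print('bar',p,r.round(1).tolist())
E
```

```text
lid [ 0.565994    0.25929472 -0.12268433] [[0.3, -0.1], [-0.8, -0.2], [0.1, 0.1], [0.4, -0.2], [-0.0, -0.6], [-0.1, 1.0], [0.6, -0.8], [0.1, -0.1], [-0.1, -0.3], [-0.0, 0.7]]
lid top [ 0.56566958  0.25932262 -0.12553086]
lid side [ 0.56647236  0.25909089 -0.118229  ]
deck [ 0.56693039  0.25957378 -0.12509754] [[-0.7, -0.1], [-0.2, 0.1], [-0.1, 1.7], [1.6, -1.0], [0.4, 0.1], [0.6, 0.6], [1.1, -1.4], [-0.5, 0.3], [-2.7, -0.7], [1.5, -0.9]]
bar [0.47272599 0.05276837 0.24902652] [[-0.3, -1.0], [-1.1, -0.4], [0.5, -0.3], [0.3, 0.3], [0.9, 0.9], [-0.0, -0.9], [0.7, -0.3], [0.5, -0.1], [-1.2, -0.0], [0.4, 1.7]]
```

```bash
cat > ov.py <<'E'
from h import *
def tf(p,L):
    L=np.atleast_2d(L);c,s=math.cos(p[2]),math.sin(p[2])
    return np.c_[p[0]+c*L[:,0]-s*L[:,1],p[1]+s*L[:,0]+c*L[:,1],L[:,2]]
def ringpts(y,r,z=.07):
    a=np.linspace(0,2*np.pi,49);return np.c_[r*np.cos(a),np.full(49,y),z+r*np.sin(a)]
def draw(cam,crop,sc,items,name,im=None):
    im=read_camera(cam)[:,:,::-1] if im is None else im
    x0,y0,x1,y1=crop;im=cv2.resize(im[y0:y1,x0:x1],None,fx=sc,fy=sc,interpolation=cv2.INTER_CUBIC)
    for P,col in items:
        q=(proj(cam,P)-[x0,y0]+.5)*sc-.5
        cv2.polylines(im,[np.round(q*8).astype(np.int32)],False,col,1,cv2.LINE_AA,3)
    cv2.imwrite(f'pics/{name}.png',im)
def rack(p,rings):
    it=[]
    sq=lambda z:np.array([[.043,.031,z],[.043,-.031,z],[-.043,-.031,z],[-.043,.031,z],[.043,.031,z]])
    it.append((tf(p,sq(.034)),(255,0,255)));it.append((tf(p,sq(.062)),(255,255,0)));it.append((tf(p,sq(0)),(0,0,0)))
    for y in rings:
        for d in(-.007,.007): it.append((tf(p,ringpts(y+d,.036)),(0,0,255)));
        it.append((tf(p,ringpts(y,.031)),(255,0,0)))
    return it
E
python3 - <<'E'
from ov import *
pa=list(atz('top',(367.1,205.7),0)[:2])+[0.09]; pb=list(atz('top',(365,152.9),0)[:2])+[0.0]
print(pa,pb)
it=rack(pa,[0,-.019])+rack(pb,[0])
draw('top',(340,120,440,220),7,it,'ovt1');draw('side',(225,115,325,180),8,it,'ovs1')
E
```

```text
[np.float64(0.46201684848984037), np.float64(-0.227739987973539), 0.09] [np.float64(0.6182770819188241), np.float64(-0.22463835249984804), 0.0]
```

View pics/ovt1.png

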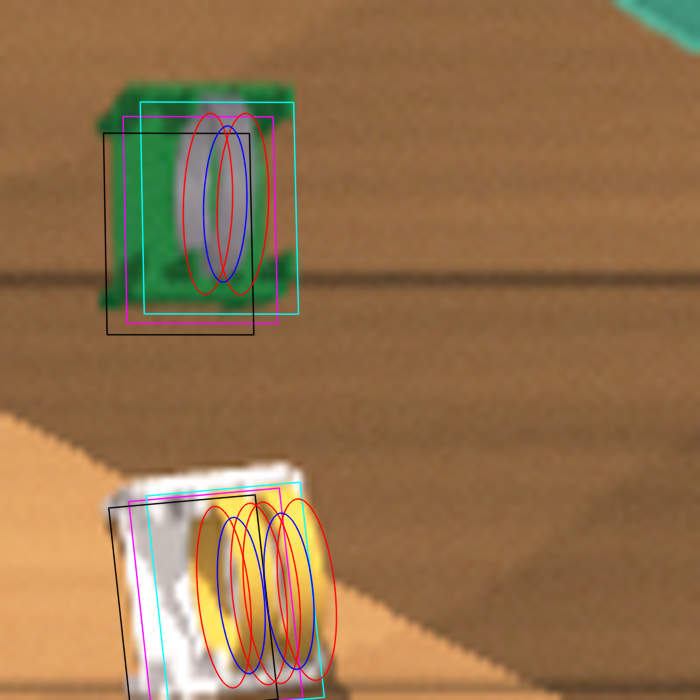

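View pics/ovs1.png

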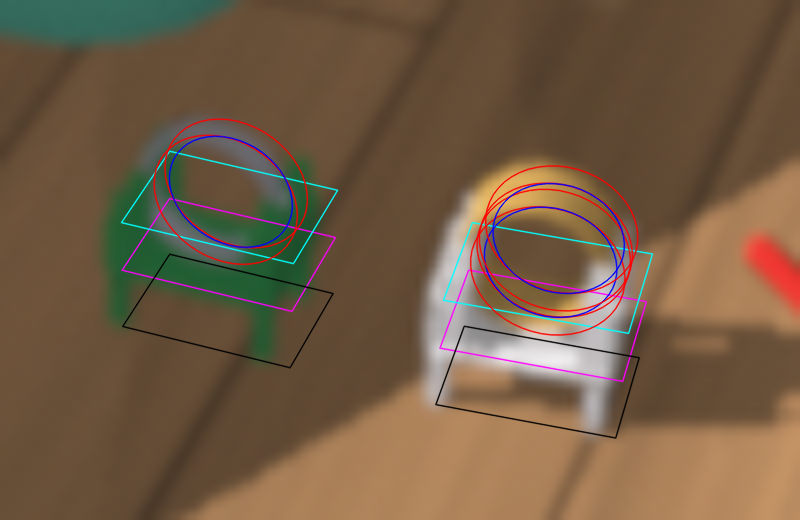

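```bash
python3 - <<'E'
from ov import *
pa=[.4675,-.225,.09]; pb=[.625,-.2215,-0.01]
it=rack(pa,[0,-.019])+rack(pb,[0])
draw('top',(340,120,440,220),7,it,'ovt2');draw('side',(225,115,325,180),8,it,'ovs2')
E
```

```text
(no output)
```

View pics/ovt2.png

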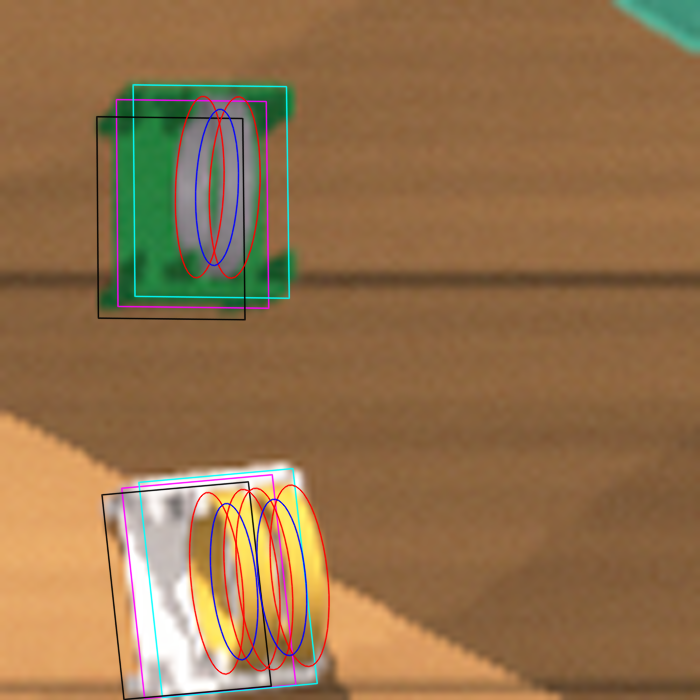

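View pics/ovs2.png

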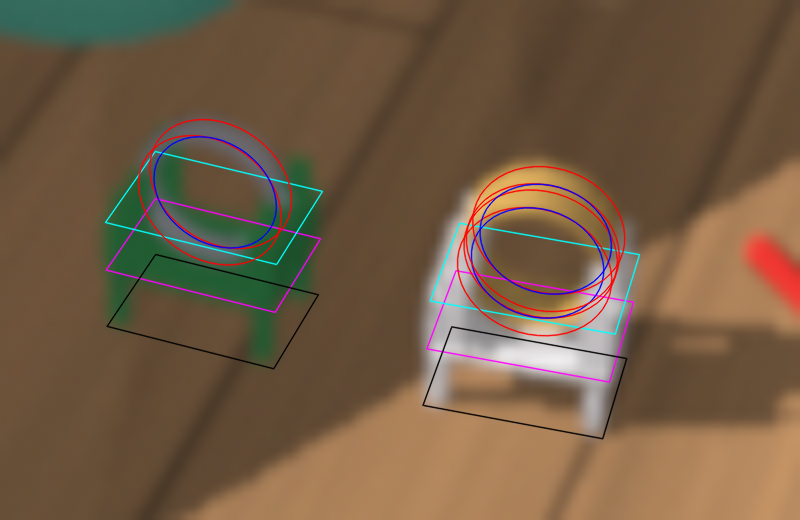

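```bash
cat >> h.py <<'E'
def go(x,y,z,yaw=None,vmax=.04):
    """print: twist needed, then tool-frame shift after the twist"""
    s=read_state();Rm=R.from_rotvec(s['orientation']).as_matrix()
    cur=math.atan2(Rm[1,0],Rm[0,0]); yaw=cur if yaw is None else yaw
    d=(yaw-cur+math.pi)%(2*math.pi)-math.pi
    D=np.array([x,y,z])-s['tool_pos']
    T=np.array([math.cos(yaw)*D[0]+math.sin(yaw)*D[1], math.sin(yaw)*D[0]-math.cos(yaw)*D[1], -D[2]])
    n=int(np.ceil(np.linalg.norm(T)/vmax)); m=int(np.ceil(abs(d)/.12))
    print(f't {s["t"]:.2f} tcp {s["tool_pos"].round(4)} yaw {cur:.4f} F {s["force"].round(1)} op {s["opening"]:.4f} q6 {s["q"][5]:.2f}')
    print(f' twist {-d:.4f} = {m} rows of {-d/max(m,1):.4f}; shift {T.round(4)} = {n} rows of {(T/max(n,1)).round(4)}')
E
python3 -c "
from h import *
go(.566,.259,.30,math.pi/2-.123)"
```

```text
t 1.80 tcp [ 0.2484 -0.5462  0.2297] yaw 0.4268 F [ 0.5 -1.1  1. ] op 0.0929 q6 -0.09
 twist -1.0210 = 9 rows of -0.1134; shift [ 0.8381  0.2164 -0.0703] = 22 rows of [ 0.0381  0.0098 -0.0032]
```

```bash
python3 -m creep '[[0,0,-0.0078,-0.1134,0],[0,0,-0.0078,-0.1134,0],[0,0,-0.0078,-0.1134,0],[0,0,-0.0078,-0.1134,0],[0,0,-0.0078,-0.1134,0],[0,0,-0.0078,-0.1134,0],[0,0,-0.0078,-0.1134,0],[0,0,-0.0078,-0.1134,0],[0,0,-0.0078,-0.1134,0],[0.0381,0.0098,0,0,0],[0.0381,0.0098,0,0,0],[0.0381,0.0098,0,0,0]]' 40
python3 -m creep '[[0.0381,0.0098,0,0,0],[0.0381,0.0098,0,0,0],[0.0381,0.0098,0,0,0],[0.0381,0.0098,0,0,0],[0.0381,0.0098,0,0,0],[0.0381,0.0098,0,0,0],[0.0381,0.0098,0,0,0],[0.0381,0.0098,0,0,0],[0.0381,0.0098,0,0,0],[0.0381,0.0098,0,0,0],[0.0381,0.0098,0,0,0],[0.0381,0.0098,0,0,0]]'
python3 -c "
from h import *
go(.566,.259,.17,math.pi/2-.123)"
```

```text
t: 2.8
tool_pos: [0.2916, -0.4354, 0.2995]
orientation: [-2.355, -2.078, -0.0]
force: [0.6, 0.7, 0.8]
opening: 0.0931
t: 3.8
tool_pos: [0.465, 0.0049, 0.3002]
orientation: [2.353, 2.08, 0.001]
force: [0.2, -0.2, 1.1]
opening: 0.0928
t 3.80 tcp [0.465  0.0049 0.3002] yaw 1.4475 F [ 0.2 -0.2  1.1] op 0.0928 q6 0.02
 twist -0.0003 = 1 rows of -0.0003; shift [0.2646 0.0691 0.1302] = 8 rows of [0.0331 0.0086 0.0163]
```

```bash
python3 -m creep '[[0.0378,0.0099,0,0,0],[0.0378,0.0099,0,0,0],[0.0378,0.0099,0,0,0],[0.0378,0.0099,0,0,0],[0.0378,0.0099,0,0,0],[0.0378,0.0099,0,0,0],[0.0378,0.0099,0,0,0],[0,0,0.03,0,0],[0,0,0.03,0,0],[0,0,0.02,0,0],[0,0,0,0,0]]'
python3 -c "
from h import *
snap('top','t1',(150,110,290,230),5);snap('side','s1',(160,130,290,290),4)
go(.566,.259,.17,math.pi/2-.123)"
```

```text
t: 4.72
tool_pos: [0.5631, 0.2563, 0.2135]
orientation: [-2.351, -2.079, 0.014]
force: [-0.7, -2.1, -0.8]
opening: 0.0927
t 4.82 tcp [0.5654 0.2568 0.2195] yaw 1.4474 F [0.7 0.3 0.9] op 0.0932 q6 0.47
 twist -0.0004 = 1 rows of -0.0004; shift [0.0023 0.0003 0.0495] = 2 rows of [0.0012 0.0001 0.0247]
```

View pics/s1.png

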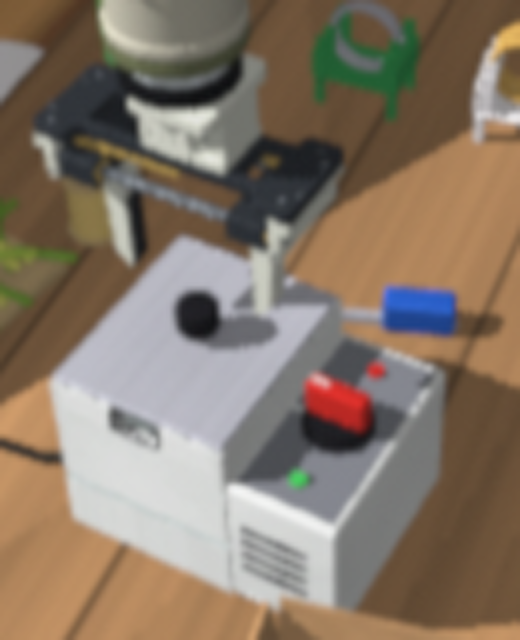

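```bash
python3 -m creep '[[0.002,0,0.015,0,0],[0,0,0.015,0,0],[0,0,0.011,0,0],[0,0,0.007,0,0],[0,0,0,0,0],[0,0,0,0,0],[0,0,0,0,255],[0,0,0,0,255],[0,0,0,0,255],[0,0,0,0,255],[0,0,0,0,255],[0,0,0,0,255]]' 40
python3 -m creep '[[0,0,0,0,255],[0,0,0,0,255],[0,0,-0.01,0,255],[0,0,-0.02,0,255],[0,0,-0.02,0,255],[0,0,-0.02,0,255],[0,0,0,0,255]]'
python3 -c "
from h import *
snap('side','s2',(160,100,290,290),4)
go(.5,-.41,.23)"
```

```text
t: 5.82
tool_pos: [0.5663, 0.259, 0.172]
orientation: [2.354, 2.08, 0.0]
force: [0.8, -0.2, -0.3]
opening: 0.0574
t: 6.4
tool_pos: [0.5683, 0.2597, 0.2481]
orientation: [2.352, 2.078, 0.012]
force: [1.4, 0.0, 1.2]
opening: 0.0112
t 6.45 tcp [0.5678 0.2596 0.2457] yaw 1.4475 F [0.2 0.5 0.1] op 0.0071 q6 0.47
 twist -0.0000 = 0 rows of -0.0000; shift [-0.6728  0.0151  0.0157] = 17 rows of [-0.0396  0.0009  0.0009]
```

View pics/s2.png

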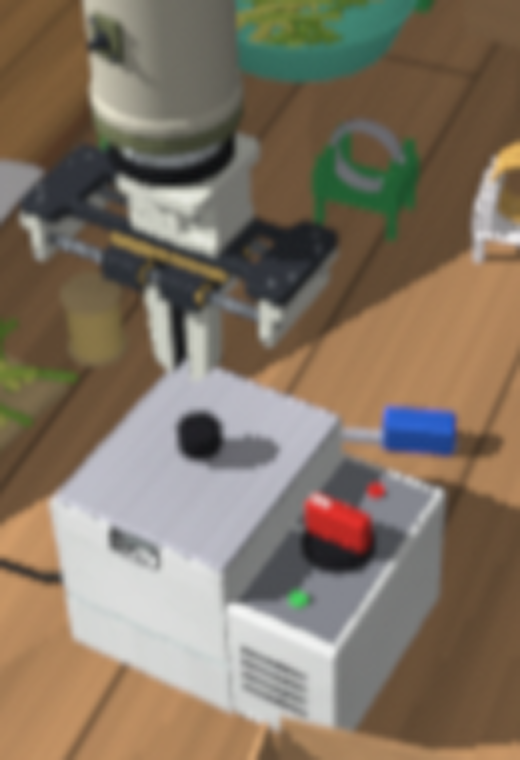

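```bash
python3 -m creep '[[0,0,0,0,0],[0,0,0,0,0],[0,0,0,0,0],[0,0,0,0,0],[0,0,0,0,0],[0,0,0,0,0],[0,0,0,0,0],[0,0,0,0,0],[0,0,0,0,0],[0,0,0,0,0],[0,0,0,0,0]]'
python3 -c "
from h import *
go(.566,.259,.17,math.pi/2-.123)"
```

```text
t: 7.37
tool_pos: [0.5662, 0.259, 0.2419]
orientation: [2.354, 2.08, 0.0]
force: [0.3, -0.3, -0.4]
opening: 0.0759
t 7.37 tcp [0.5662 0.259  0.2419] yaw 1.4474 F [ 0.3 -0.3 -0.4] op 0.0759 q6 0.47
 twist -0.0004 = 1 rows of -0.0004; shift [ 0.     -0.0002  0.0719] = 2 rows of [ 0.     -0.0001  0.036 ]
```

```bash
python3 -m creep '[[0,0,0.02,0,0],[0,0,0.02,0,0],[0,0,0.016,0,0],[0,0,0.01,0,0],[0,0,0.006,0,60],[0,0,0,0,120],[0,0,0,0,255],[0,0,0,0,255],[0,0,0,0,255],[0,0,0,0,255],[0,0,0,0,255],[0,0,0,0,255]]' 40
python3 -m creep '[[0,0,0,0,255],[0,0,0,0,255],[0,0,0,0,255],[0,0,0,0,255],[0,0,0,0,255],[0,0,0,0,255]]'
python3 -c "
from h import *
st()"
```

```text
t: 8.37
tool_pos: [0.5664, 0.259, 0.1703]
orientation: [2.354, 2.08, 0.001]
force: [0.8, -0.1, -0.4]
opening: 0.0441
t: 8.87
tool_pos: [0.566, 0.259, 0.1699]
orientation: [-2.354, -2.08, 0.0]
force: [-3.3, -0.3, 2.1]
opening: 0.0311
t 8.87 tcp [0.566  0.259  0.1699] x [ 0.123  0.992 -0.   ] y [ 0.992 -0.123 -0.   ] z [-0.  0. -1.] F [-3.3 -0.3  2.1] op 0.0311 q [0.35 0.22 1.49 0.   1.42 0.47]
```

Gripped at 31 mm. Lift.

```bash
python3 -m creep '[[0,0,0,0,255],[0,0,-0.01,0,255],[0,0,-0.02,0,255],[0,0,-0.025,0,255],[0,0,-0.025,0,255],[0,0,-0.02,0,255],[0,0,-0.01,0,255],[0,0,0,0,255]]'
python3 -c "
from h import *
snap('side','s3',(160,100,290,290),4)
go(.5,-.41,.26)"
```

```text
t: 9.53
tool_pos: [0.5676, 0.2593, 0.2834]
orientation: [2.353, 2.079, 0.008]
force: [0.7, -0.7, -3.3]
opening: 0.031
t 9.58 tcp [0.5669 0.2591 0.2809] yaw 1.4473 F [-0.7  0.7 -2. ] op 0.0313 q6 0.47
 twist -0.0000 = 0 rows of -0.0000; shift [-0.6722  0.016   0.0209] = 17 rows of [-0.0395  0.0009  0.0012]
```

View pics/s3.png

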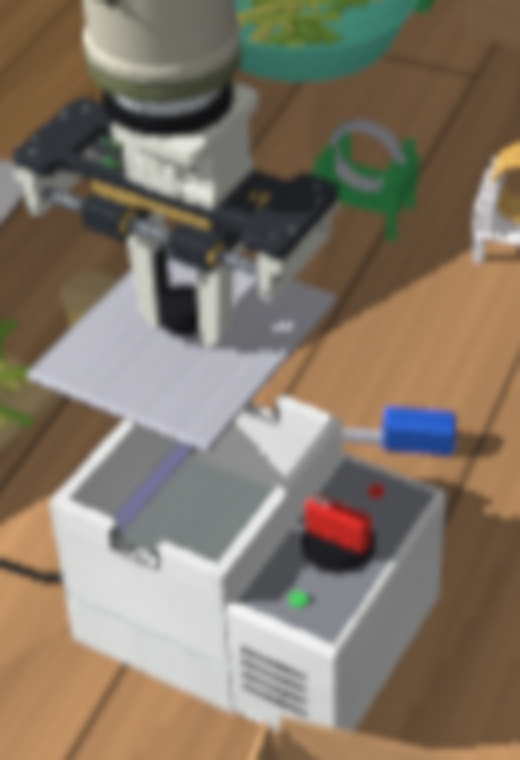

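```bash
python3 -m creep '[[-0.015,0,0,0,255],[-0.028,0.001,0,0,255],[-0.038,0.001,0,0,255],[-0.04,0.001,0,0,255],[-0.04,0.001,0,0,255],[-0.04,0.001,0,0,255],[-0.04,0.001,0,0,255],[-0.04,0.001,0,0,255],[-0.04,0.001,0,0,255],[-0.04,0.001,0,0,255],[-0.04,0.001,0,0,255],[-0.04,0.001,0,0,255]]'
python3 -m creep '[[-0.04,0.001,0,0,255],[-0.04,0.001,0,0,255],[-0.04,0.001,0,0,255],[-0.04,0.001,0,0,255],[-0.035,0.001,0,0,255],[-0.025,0.001,0.01,0,255],[-0.01,0,0.02,0,255],[0,0,0.03,0,255],[0,0,0.03,0,255],[0,0,0.03,0,255],[0,0,0.02,0,255],[0,0,0,0,255]]'
python3 -c "
from h import *
go(.5,-.41,.06)
go(.5,-.41,.028)"
```

```text
t: 10.58
tool_pos: [0.5208, -0.1821, 0.2774]
orientation: [-2.352, -2.078, 0.003]
force: [0.8, 0.2, -2.5]
opening: 0.0316
t: 11.58
tool_pos: [0.4958, -0.4058, 0.1307]
orientation: [-2.344, -2.071, 0.002]
force: [-0.7, 1.2, -4.1]
opening: 0.0311
t 11.58 tcp [ 0.4958 -0.4058  0.1307] yaw 1.4469 F [-0.7  1.2 -4.1] op 0.0311 q6 -0.64
 twist -0.0000 = 0 rows of -0.0000; shift [-0.0037  0.0046  0.0707] = 2 rows of [-0.0018  0.0023  0.0354]
t 11.58 tcp [ 0.4958 -0.4058  0.1307] yaw 1.4469 F [-0.7  1.2 -4.1] op 0.0311 q6 -0.64
 twist -0.0000 = 0 rows of -0.0000; shift [-0.0037  0.0046  0.1027] = 3 rows of [-0.0012  0.0015  0.0342]
```

```bash
python3 -m creep '[[0,0,0.02,0,255],[0,0,0.02,0,255],[0,0,0.02,0,255],[0,0,0.01,0,255],[0,0,0.01,0,255],[0,0,0,0,255],[0,0,0,0,255]]'
python3 -c "
from h import *
go(.5,-.41,.026)"
```

```text
t: 12.17
tool_pos: [0.5004, -0.4091, 0.0601]
orientation: [-2.354, -2.08, 0.0]
force: [-0.0, -0.3, -2.5]
opening: 0.0315
t 12.17 tcp [ 0.5004 -0.4091  0.0601] yaw 1.4474 F [-0.  -0.3 -2.5] op 0.0315 q6 -0.64
 twist -0.0000 = 0 rows of -0.0000; shift [-0.0009 -0.0003  0.0341] = 1 rows of [-0.0009 -0.0003  0.0341]
```

```bash
python3 -m creep '[[0,0,0.012,0,255],[0,0,0.01,0,255],[0,0,0.006,0,255],[0,0,0.003,0,255],[0,0,0.0025,0,255],[0,0,0,0,255],[0,0,0,0,255]]'
python3 -c "
from h import *
st()"
```

```text
t: 12.75
tool_pos: [0.5006, -0.4092, 0.0265]
orientation: [2.354, 2.08, 0.0]
force: [0.1, 0.3, -2.8]
opening: 0.031
t 12.75 tcp [ 0.5006 -0.4092  0.0265] x [ 0.123  0.992 -0.   ] y [ 0.992 -0.123  0.   ] z [ 0. -0. -1.] F [ 0.1  0.3 -2.8] op 0.0310 q [-0.76  0.43  1.52  0.    1.19 -0.64]
```

```bash
python3 -m creep '[[0,0,0.0015,0,255],[0,0,0,0,255],[0,0,0,0,255]]'
python3 -m creep '[[0,0,0.0012,0,255],[0,0,0,0,255],[0,0,0,0,255]]'
```

```text
t: 13.0
tool_pos: [0.5009, -0.4094, 0.0259]
orientation: [2.353, 2.08, 0.0]
force: [-2.1, 2.1, 5.5]
opening: 0.031
t: 13.25
tool_pos: [0.5009, -0.4095, 0.0259]
orientation: [2.353, 2.08, -0.0]
force: [-5.9, 5.4, 14.6]
opening: 0.0315
```

Touching down. Release, rise, and look.

```bash
python3 -m creep '[[0,0,-0.001,0,0],[0,0,0,0,0],[0,0,0,0,0],[0,0,0,0,0],[0,0,0,0,0],[0,0,0,0,0],[0,0,0,0,0],[0,0,-0.015,0,0],[0,0,-0.03,0,0],[0,0,-0.04,0,0],[0,0,-0.04,0,0],[0,0,-0.04,0,0]]'
python3 -c "
from h import *
snap('top','t4');snap('side','s4')
go(.473,.053,.20,.249+math.pi)"
```

```text
t: 14.25
tool_pos: [0.5002, -0.4088, 0.1925]
orientation: [2.354, 2.08, 0.0]
force: [0.5, -0.8, 0.7]
opening: 0.0926
t 14.35 tcp [ 0.504  -0.4123  0.2011] yaw 1.4474 F [-0.5 -0.9  0.8] op 0.0929 q6 -0.64
 twist -1.9432 = 17 rows of -0.1143; shift [-0.0847  0.4586  0.0011] = 12 rows of [-0.0071  0.0382  0.0001]
```

View pics/t4.png

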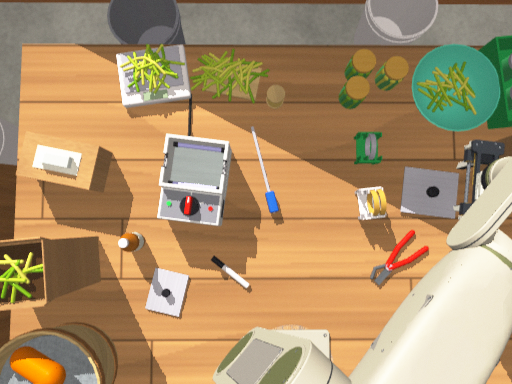

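View pics/s4.png

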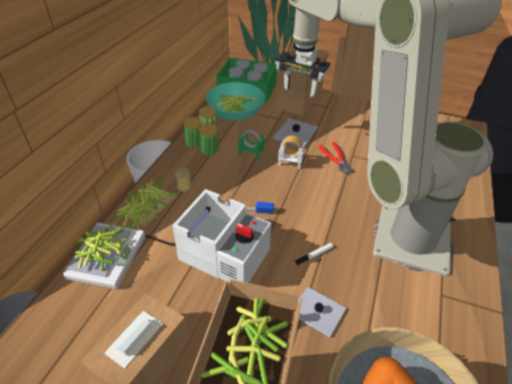

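```bash
python3 -c "
from h import *
go(.473,.053,.20)"
```

```text
t 14.35 tcp [ 0.504  -0.4123  0.2011] yaw 1.4474 F [-0.5 -0.9  0.8] op 0.0929 q6 -0.64
 twist -0.0000 = 0 rows of -0.0000; shift [ 0.458  -0.088   0.0011] = 12 rows of [ 0.0382 -0.0073  0.0001]
```

```bash
python3 -m creep '[[0.0382,-0.0073,0,0,0],[0.0382,-0.0073,0,0,0],[0.0382,-0.0073,0,0,0],[0.0382,-0.0073,0,0,0],[0.0382,-0.0073,0,0,0],[0.0382,-0.0073,0,0,0],[0.0382,-0.0073,0,0,0],[0.0382,-0.0073,0,0,0],[0.0382,-0.0073,0,0,0],[0.0382,-0.0073,0,0,0],[0.0382,-0.0073,0,0,0],[0.0382,-0.0073,0,0,0]]'
python3 -m creep '[[0,0,0,-0.122,0],[0,0,0,-0.122,0],[0,0,0,-0.122,0],[0,0,0,-0.122,0],[0,0,0,-0.122,0],[0,0,0,-0.122,0],[0,0,0,-0.122,0],[0,0,0,-0.122,0],[0,0,0,-0.122,0],[0,0,0,-0.122,0],[0,0,0,-0.122,0],[0,0,0,-0.122,0]]'
python3 -m creep '[[0,0,0,-0.12,0],[0,0,0,-0.12,0],[0,0,0,-0.12,0],[0,0,0,-0.12,0],[0,0,0,0,0],[0,0,0,0,0]]'
python3 -c "
from h import *
snap('top','t5',(200,110,300,230),6);snap('side','s5',(190,130,310,260),6)
for c in ('top','side'): print([(d['pixel'],d['confidence']) for d in tip_of(c,'bar_grip')])
go(.473,.053,.016,.249+math.pi)"
```

```text
t: 15.35
tool_pos: [0.4697, 0.0584, 0.1909]
orientation: [2.353, 2.079, 0.002]
force: [1.3, 0.7, 1.0]
opening: 0.0933
t: 16.35
tool_pos: [0.4701, 0.0566, 0.1907]
orientation: [0.351, 3.121, 0.0]
force: [-0.4, 1.1, 0.8]
opening: 0.0934
t: 16.85
tool_pos: [0.4702, 0.0566, 0.1904]
orientation: [-0.385, 3.117, -0.0]
force: [0.1, -0.5, -0.0]
opening: 0.0927
[([136.2, 240.3], 0.68), ([380.8, 201.5], 0.57)]
[([262.5, 207.4], 0.47)]
t 17.05 tcp [0.47   0.0566 0.1899] yaw -2.8943 F [1.  0.1 0.2] op 0.0931 q6 -1.81
 twist -0.0017 = 1 rows of -0.0017; shift [-0.002  -0.0043  0.1739] = 5 rows of [-0.0004 -0.0009  0.0348]
```

View pics/s5.png

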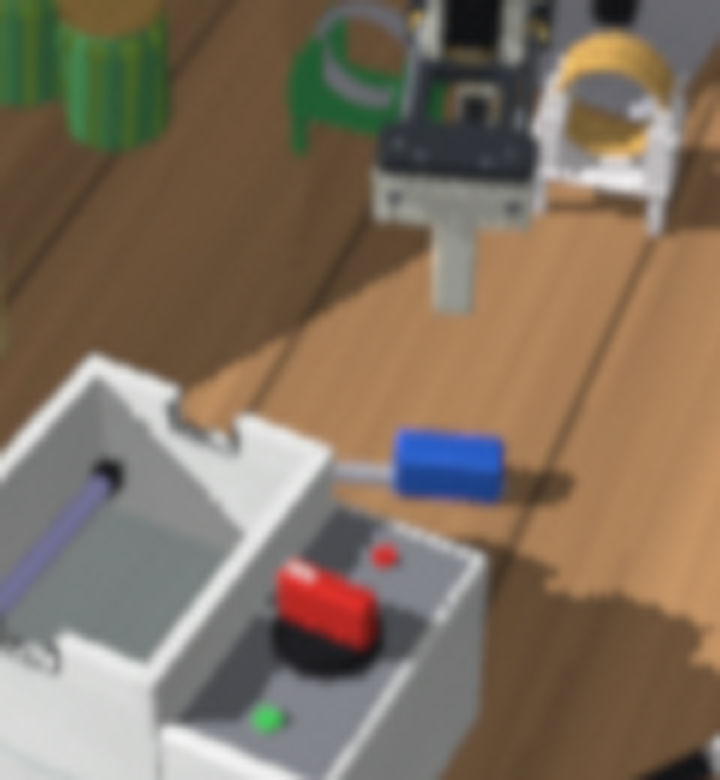

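View pics/t5.png

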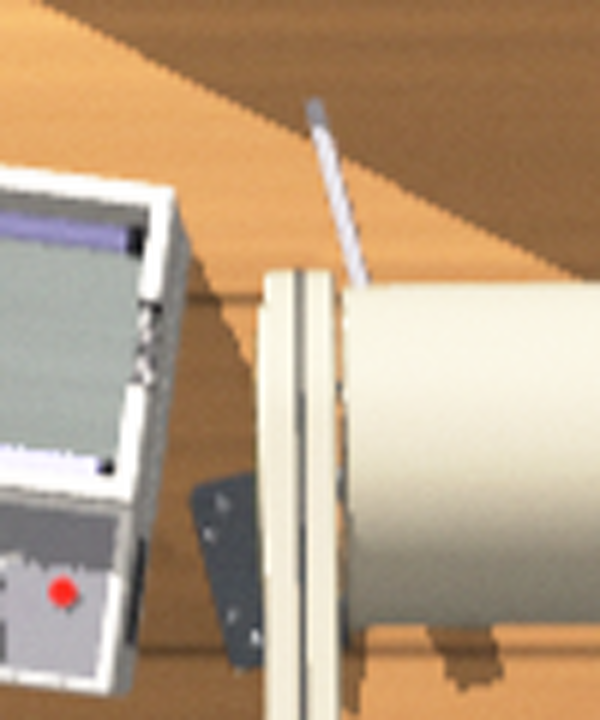

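```bash
python3 -m creep '[[-0.002,-0.0043,0.03,0,0],[0,0,0.035,0,0],[0,0,0.035,0,0],[0,0,0.03,0,0],[0,0,0.02,0,0],[0,0,0.012,0,0],[0,0,0.007,0,60],[0,0,0.004,0,120],[0,0,0,0,255],[0,0,0,0,255],[0,0,0,0,255],[0,0,0,0,255]]' 55
python3 -m creep '[[0,0,0,0,255],[0,0,0,0,255],[0,0,0,0,255],[0,0,0,0,255],[0,0,0,0,255],[0,0,0,0,255],[0,0,0,0,255],[0,0,0,0,255]]'
python3 -c "
from h import *
st()
snap('side','s6',(190,130,310,260),6)"
```

```text
t: 18.05
tool_pos: [0.474, 0.053, 0.0178]
orientation: [-0.391, 3.115, -0.0]
force: [0.4, 0.2, 0.7]
opening: 0.0571
t: 18.72
tool_pos: [0.473, 0.053, 0.0167]
orientation: [0.391, -3.117, -0.0]
force: [-1.6, 0.4, 0.1]
opening: 0.0254
t 18.72 tcp [0.473  0.053  0.0167] x [-0.969 -0.247  0.   ] y [-0.247  0.969  0.   ] z [-0.  0. -1.] F [-1.6  0.4  0.1] op 0.0254 q [ 0.    0.02  2.02  0.    1.1  -1.82]
```

View pics/s6.png

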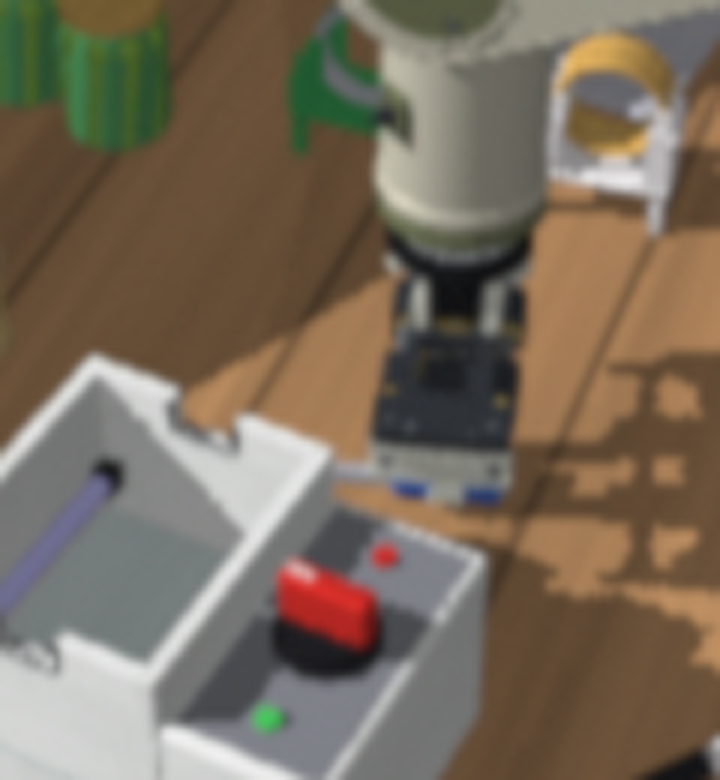

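```bash
python3 -m creep '[[0,0,-0.01,0,255],[0,0,-0.02,0,255],[0,0,-0.03,0,255],[0,0,-0.035,0,255],[0,0,-0.03,0,255],[0,0,-0.02,0,255],[0,0,-0.01,0,255],[0,0,0,0.06,255],[0,0,0,0.11,255],[0,0,0,0.12,255],[0,0,0,0.12,255],[0,0,0,0.12,255]]' 60
python3 -m creep '[[0,0,0,0.12,255],[0,0,0,0.12,255],[0,0,0,0.12,255],[0,0,0,0.12,255],[0,0,0,0.12,255],[0,0,0,0.12,255],[0,0,0,0.12,255],[0,0,0,0.12,255],[0,0,0,0.12,255],[0,0,0,0.1,255],[0,0,0,0.04,255],[0,0,0,0,255]]'
python3 -c "
from h import *
snap('top','t7',(200,90,450,230),3);snap('side','s7',(190,60,350,220),5)
go(.443,.049,.17,math.pi/2+.09)"
```

```text
t: 19.77
tool_pos: [0.4722, 0.0529, 0.1707]
orientation: [-0.448, -3.108, 0.0]
force: [-0.4, -0.1, -1.9]
opening: 0.0258
t: 20.77
tool_pos: [0.4723, 0.0529, 0.1708]
orientation: [-2.143, -2.295, 0.002]
force: [-0.3, 0.4, -0.8]
opening: 0.0252
t 20.87 tcp [0.4725 0.053  0.171 ] yaw 1.6432 F [ 0.3  0.3 -1.1] op 0.0257 q6 -0.07
 twist -0.0176 = 1 rows of -0.0176; shift [-0.0013 -0.0297  0.001 ] = 1 rows of [-0.0013 -0.0297  0.001 ]
```

View pics/s7.png

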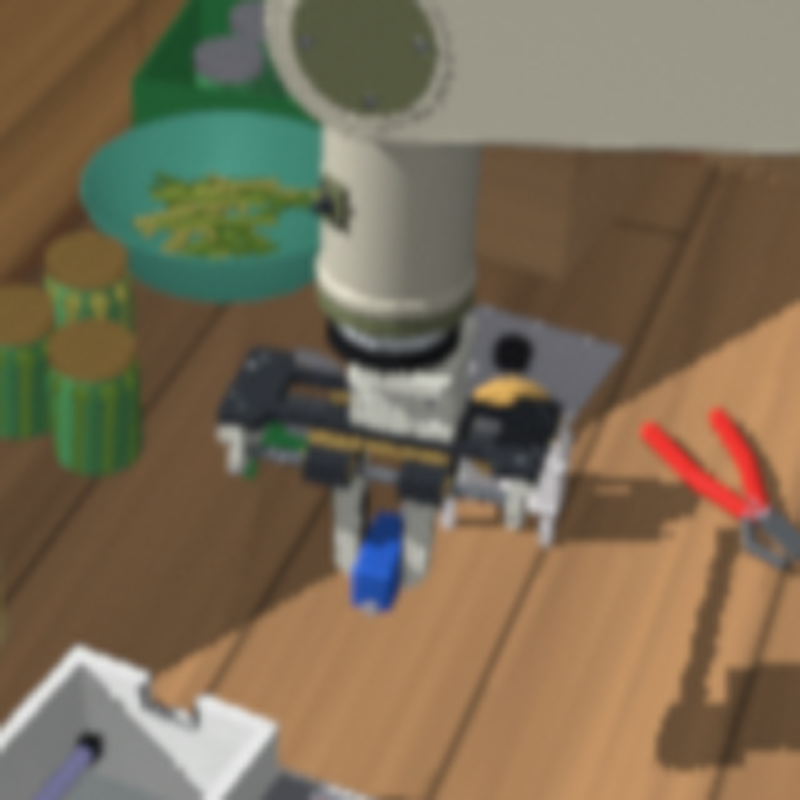

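View pics/t7.png

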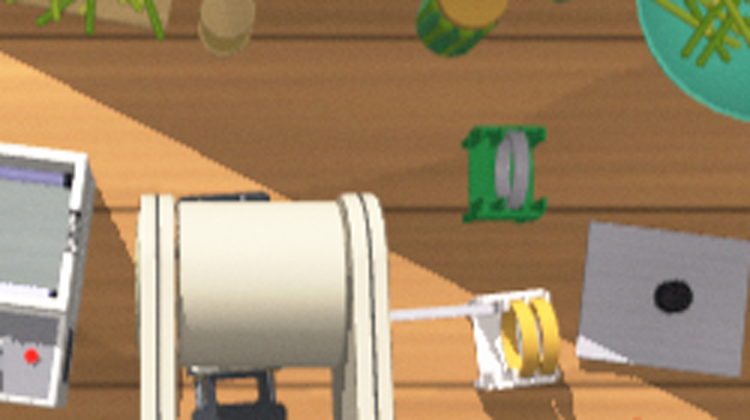

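```bash
python3 -c "
from h import *
print(proj('top',[.4725+.0167,.053-.2294,.159]))"
python3 -m creep '[[0.0,-0.015,0,-0.0176,255],[0,-0.015,0,0,255],[0,0,0.01,0,255],[0,0,0.02,0,255],[0,0,0.02,0,255],[0,0,0.015,0,255],[0,0,0.009,0,255],[0,0,0,0,255],[0,0,0,0,255]]' 60
python3 -c "
from h import *
snap('top','t8',(330,110,450,230),5);snap('side','s8',(200,80,330,230),5)
go(.443,.049,.097,math.pi/2+.09)"
```

```text
[[363.55250286 192.31559698]]
t: 21.62
tool_pos: [0.4428, 0.0506, 0.0973]
orientation: [-2.12, -2.317, 0.001]
force: [0.5, 0.5, -1.2]
opening: 0.0256
t 21.72 tcp [0.4439 0.0506 0.0986] yaw 1.6593 F [ 0.6  0.8 -1.8] op 0.0258 q6 -0.09
 twist -0.0015 = 1 rows of -0.0015; shift [-0.0015 -0.0011  0.0016] = 1 rows of [-0.0015 -0.0011  0.0016]
```

View pics/s8.png

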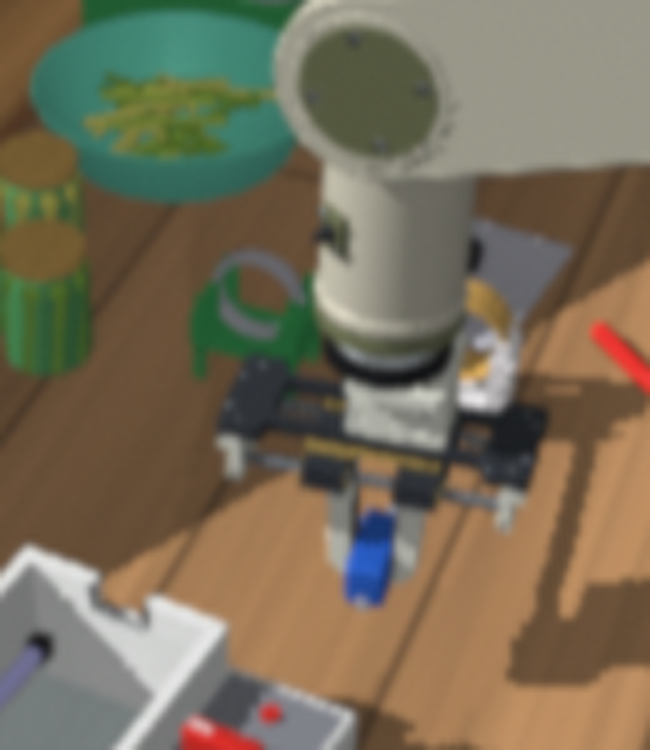

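View pics/t8.png

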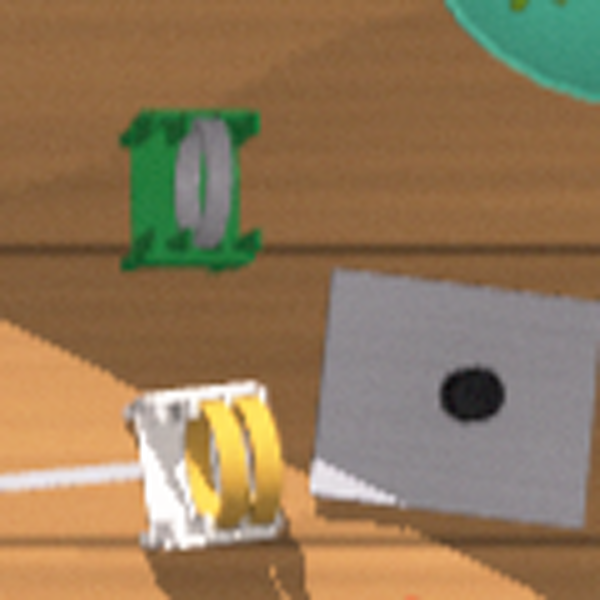

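```bash
python3 -m creep '[[-0.01,0,0,0,255],[-0.015,0,0,0,255],[-0.015,0,0,0,255],[-0.015,0,0,0,255],[-0.015,0,0,0,255],[0,0,0,0,255]]' 60
python3 -c "
from h import *
snap('top','t9',(330,110,450,230),5);snap('side','s9',(200,80,330,230),5)
go(.461,-.155,.097,math.pi/2+.09)"
```

```text
t: 22.22
tool_pos: [0.4502, -0.0219, 0.0988]
orientation: [2.121, 2.314, 0.001]
force: [-0.6, -0.6, -1.7]
opening: 0.0256
t 22.32 tcp [ 0.4498 -0.0199  0.0984] yaw 1.6574 F [-0.3  1.4 -1.5] op 0.0258 q6 -0.24
 twist -0.0034 = 1 rows of -0.0034; shift [-0.1356 -0.001   0.0014] = 4 rows of [-0.0339 -0.0002  0.0004]
```

View pics/t9.png

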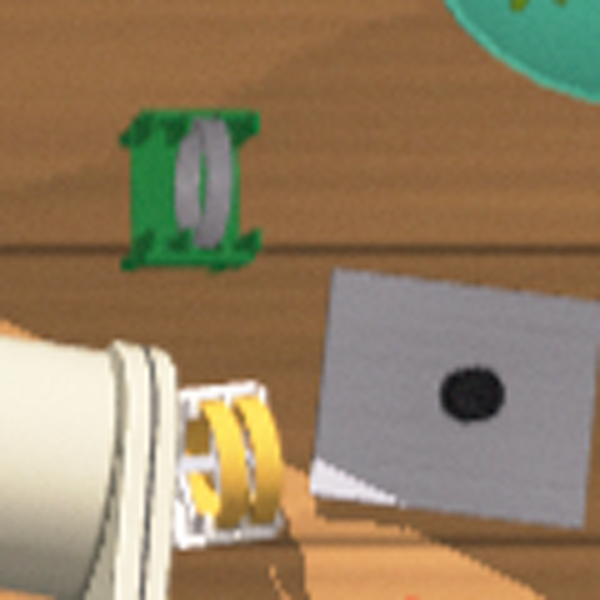

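View pics/s9.png

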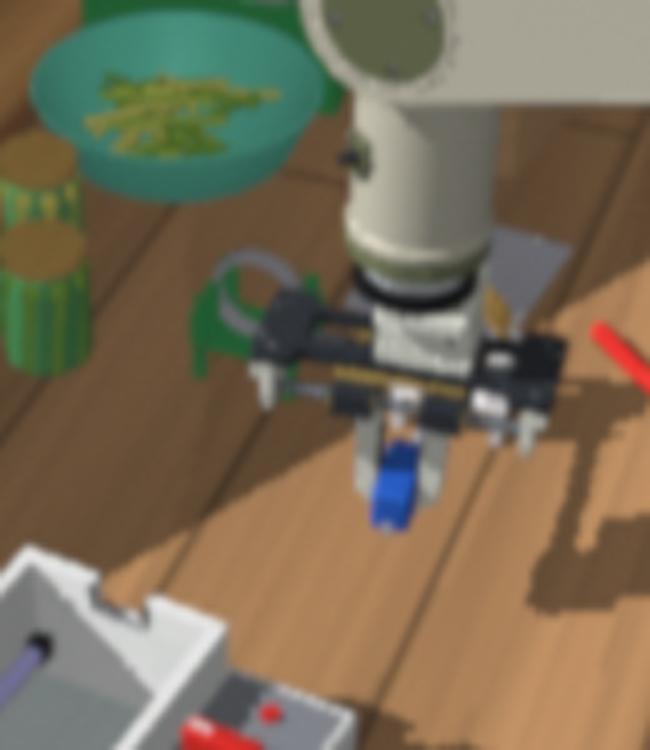

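```bash
python3 -m creep '[[-0.01,0,0,0,255],[-0.018,0,0,0,255],[-0.02,0,0,0,255],[-0.02,0,0,0,255],[-0.02,0,0,0,255],[-0.02,0,0,0,255],[-0.018,0,0,0,255],[-0.01,0,0,0,255],[0,0,0,0,255]]' 60
python3 -c "
from h import *
snap('top','t10',(330,110,450,230),5);snap('side','s10',(200,60,330,210),5)
go(.461,-.155,.097,math.pi/2+.09)"
```

```text
t: 23.07
tool_pos: [0.4614, -0.1562, 0.0979]
orientation: [2.122, 2.315, -0.0]
force: [-0.5, 0.0, -1.8]
opening: 0.0258
t 23.17 tcp [ 0.4611 -0.1542  0.0975] yaw 1.6585 F [ 0.2  0.3 -1.8] op 0.0257 q6 -0.52
 twist -0.0023 = 1 rows of -0.0023; shift [-0.0008 -0.0002  0.0005] = 1 rows of [-0.0008 -0.0002  0.0005]
```

View pics/t10.png

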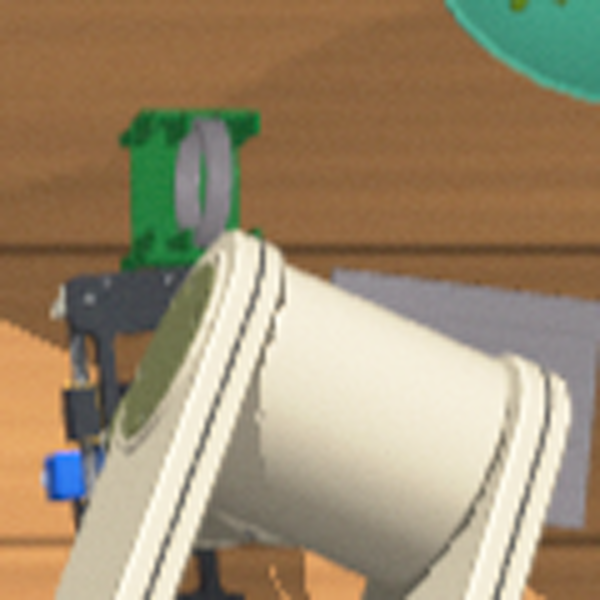

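View pics/s10.png

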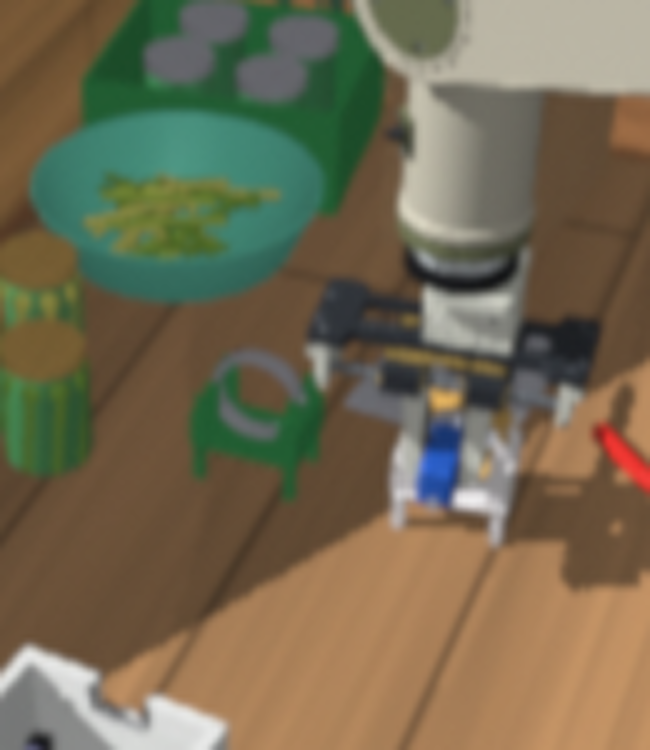

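```bash
python3 -m creep '[[0,0,-0.004,0,255],[0,0,-0.006,0,255],[0,0,-0.006,0,255],[0,0,-0.008,0,255],[0,0,-0.01,0,255],[0,0,-0.012,0,255],[0,0,-0.014,0,255],[0,0,-0.014,0,255],[0,0,-0.012,0,255],[0,0,-0.006,0,255],[0,0,0,0,255]]' 60
python3 -c "
from h import *
st()
snap('top','t11',(330,110,450,230),5);snap('side','s11',(240,60,340,180),6)"
```

```text
t: 24.08
tool_pos: [0.4623, -0.1551, 0.1921]
orientation: [2.119, 2.315, 0.002]
force: [-0.4, -1.0, -2.2]
opening: 0.0254
t 24.08 tcp [ 0.4623 -0.1551  0.1921] x [-0.088  0.996 -0.002] y [0.996 0.088 0.003] z [ 0.003 -0.002 -1.   ] F [-0.4 -1.  -2.2] op 0.0254 q [-0.43 -0.16  1.85  0.    1.45 -0.52]
```

View pics/s11.png

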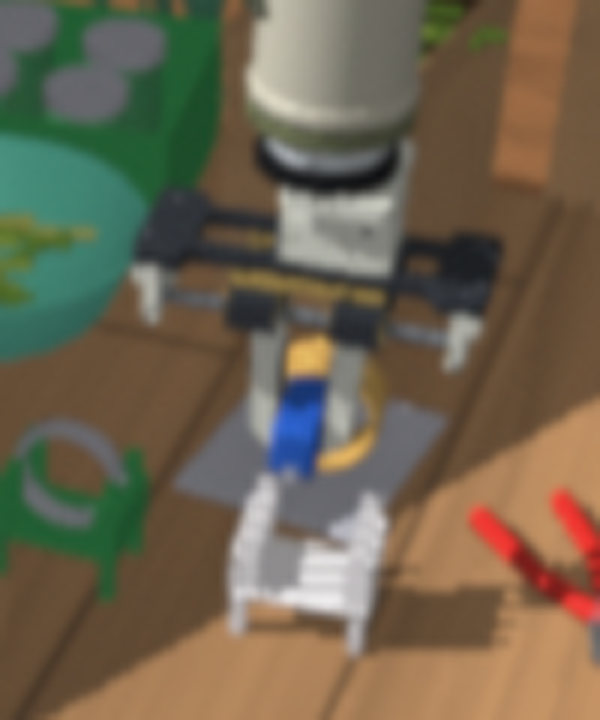

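```bash
python3 -c "
from h import *
go(.6277,.0435,.18,1.561)"
```

```text
t 24.18 tcp [ 0.4612 -0.1546  0.1896] yaw 1.6590 F [ 0.4 -0.2 -1.8] op 0.0252 q6 -0.52
 twist 0.0980 = 1 rows of 0.0980; shift [0.1997 0.1645 0.0096] = 7 rows of [0.0285 0.0235 0.0014]
```

```bash
python3 -m creep '[[0,0,0,0.049,255],[0.005,0.004,0,0.049,255],[0.01,0.008,0,0,255],[0.015,0.012,0,0,255],[0.02,0.016,0,0,255],[0.025,0.021,0,0,255],[0.025,0.021,0,0,255],[0.025,0.021,0,0,255],[0.025,0.021,0,0,255],[0.02,0.016,0,0,255],[0.015,0.012,0,0,255],[0.01,0.009,0,0,255]]' 60
python3 -m creep '[[0.005,0.003,0,0,255],[0,0,0,0,255],[0,0,0,0,255]]'
python3 -c "
from h import *
go(.6277,.0435,.097,1.561)
snap('top','t12',(200,90,450,230),3);snap('side','s12',(200,60,330,210),5)"
```

```text
t: 25.18
tool_pos: [0.624, 0.0411, 0.1877]
orientation: [-2.229, -2.211, 0.002]
force: [-0.3, -0.1, -2.7]
opening: 0.0256
t: 25.43
tool_pos: [0.6262, 0.0437, 0.1886]
orientation: [-2.231, -2.21, 0.002]
force: [-0.3, 0.0, -2.6]
opening: 0.0257
t 25.43 tcp [0.6262 0.0437 0.1886] yaw 1.5613 F [-0.3  0.  -2.6] op 0.0257 q6 -0.00
 twist 0.0003 = 1 rows of 0.0003; shift [-0.0002  0.0015  0.0916] = 3 rows of [-0.0001  0.0005  0.0305]
```

View pics/s12.png

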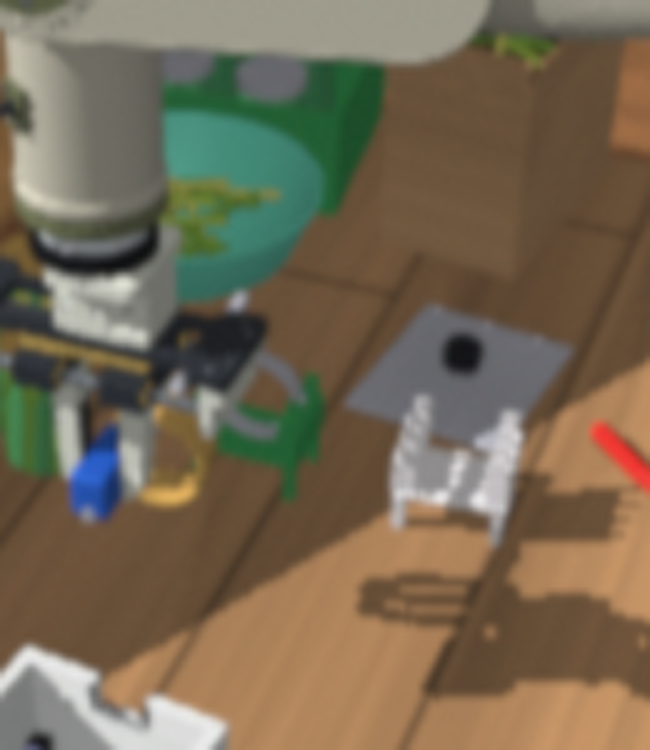

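View pics/t12.png

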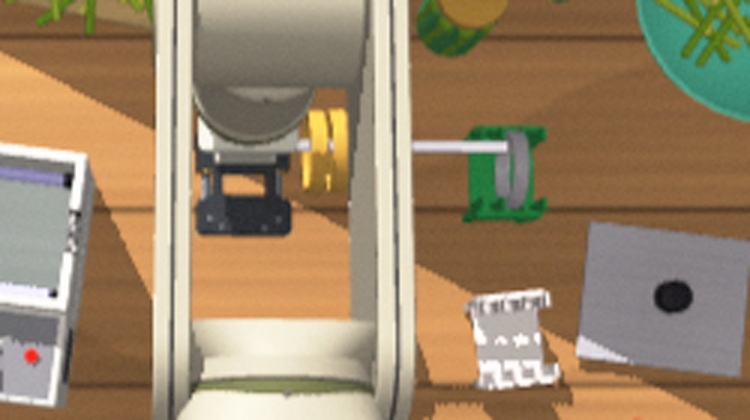

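```bash
python3 -c "
from h import *
print(tri((369.,138.8),(247.2,119.4)), proj('side',[.6285,-.186,.1766]),proj('top',[.6285,-.186,.1766]))"
```

```text
(array([ 0.62685084, -0.18822445,  0.17496432]), np.float64(0.004369460917794216)) [[247.15009786 119.32620824]] [[368.0547883  137.20189969]]
```

```bash
python3 -m creep '[[0,0.001,0.01,0,255],[0,0,0.018,0,255],[0,0,0.02,0,255],[0,0,0.02,0,255],[0,0,0.015,0,255],[0,0,0.008,0,255],[0,0,0,0,255],[-0.006,0,0,0,255],[-0.01,0,0,0,255],[-0.01,0,0,0,255],[-0.01,0,0,0,255],[0,0,0,0,255]]' 60
python3 -c "
from h import *
go(.626,-.0865,.097,1.561)
snap('top','t13',(200,90,450,230),3);snap('side','s13',(200,60,330,210),5)"
```

```text
t: 26.53
tool_pos: [0.6282, 0.0051, 0.0997]
orientation: [2.233, 2.207, 0.001]
force: [-0.6, -0.2, -1.4]
opening: 0.0256
t 26.53 tcp [0.6282 0.0051 0.0997] yaw 1.5590 F [-0.6 -0.2 -1.4] op 0.0256 q6 -0.06
 twist -0.0020 = 1 rows of -0.0020; shift [-0.0917 -0.0013  0.0027] = 3 rows of [-0.0306 -0.0004  0.0009]
```

View pics/s13.png

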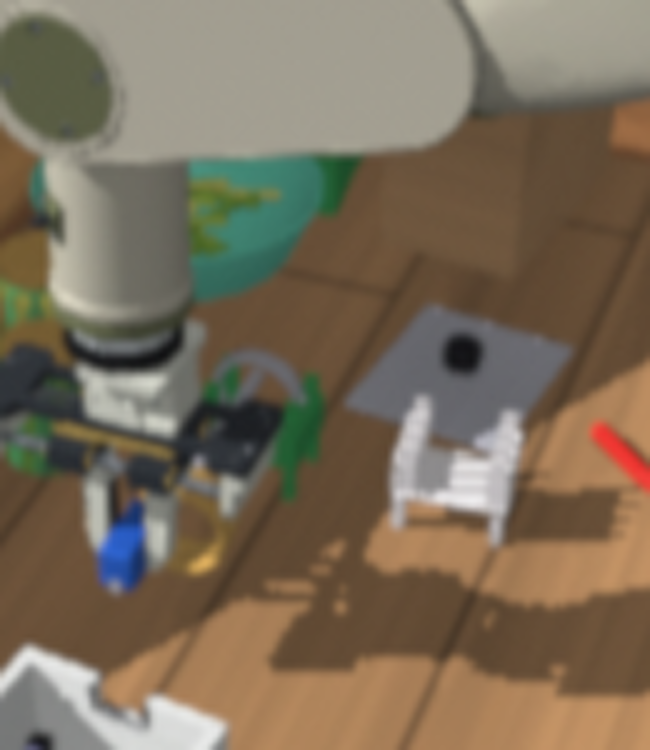

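View pics/t13.png

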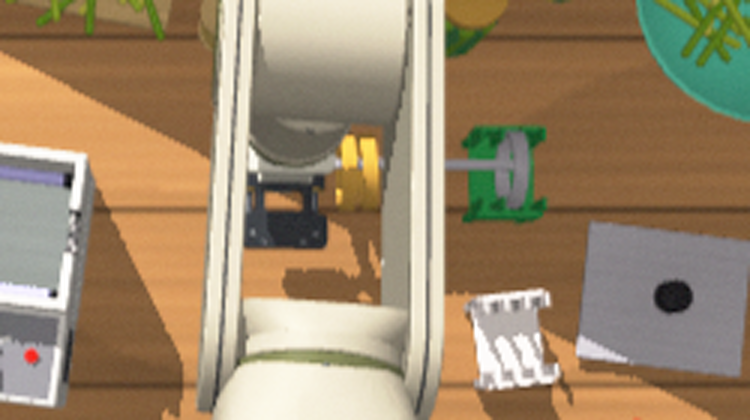

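```bash
python3 -m creep '[[-0.008,0,0,0,255],[-0.014,0,0,0,255],[-0.016,0,0,0,255],[-0.016,0,0,0,255],[-0.014,0,0,0,255],[-0.010,0,0,0,255],[-0.006,0,0,0,255],[0,0,0,0,255],[0,0,0,0,255]]' 60
python3 -c "
from h import *
go(.626,-.08,.097,1.561)
snap('top','t14',(200,90,450,230),3);snap('side','s14',(200,60,330,210),5)"
```

```text
t: 27.38
tool_pos: [0.6267, -0.0761, 0.0986]
orientation: [-2.233, -2.21, -0.0]
force: [-0.4, 0.3, -1.4]
opening: 0.0256
t 27.38 tcp [ 0.6267 -0.0761  0.0986] yaw 1.5604 F [-0.4  0.3 -1.4] op 0.0256 q6 -0.19
 twist -0.0006 = 1 rows of -0.0006; shift [-0.0039 -0.0007  0.0016] = 1 rows of [-0.0039 -0.0007  0.0016]
```

View pics/s14.png

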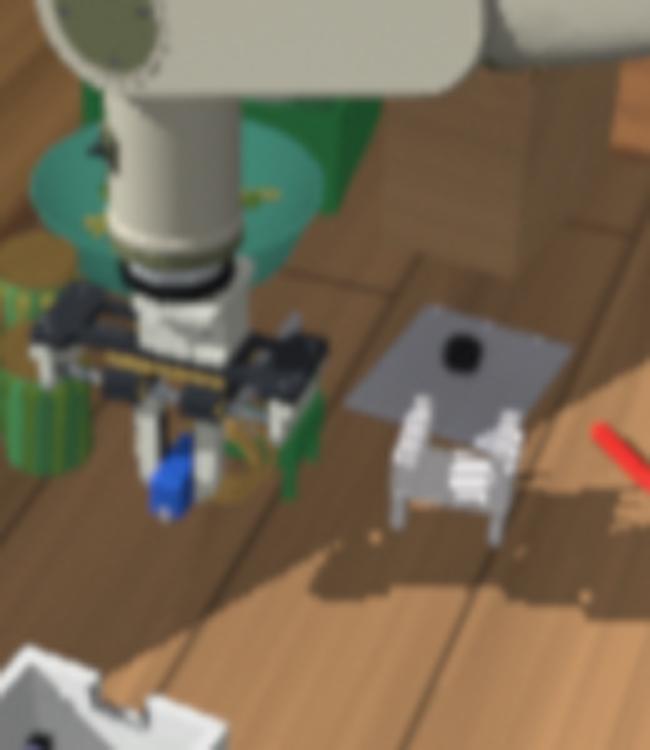

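View pics/t14.png

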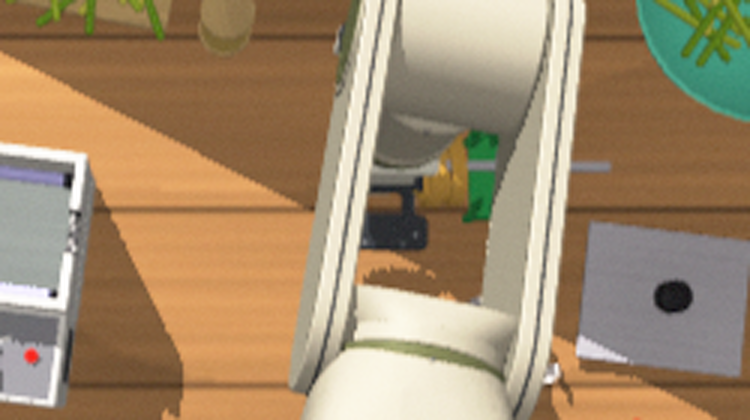

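Bar passes well beyond the green rack. Lift.

```bash
python3 -m creep '[[0,0,-0.004,0,255],[0,0,-0.006,0,255],[0,0,-0.006,0,255],[0,0,-0.008,0,255],[0,0,-0.012,0,255],[0,0,-0.016,0,255],[0,0,-0.02,0,255],[0,0,-0.02,0,255],[0,0,-0.02,0,255],[0,0,-0.02,0,255],[0,0,-0.015,0,255],[0,0,-0.007,0,255]]' 60
python3 -c "
from h import *
st()
snap('top','t15',(200,90,450,230),3);snap('side','s15',(200,30,330,180),5)
# box-slot target: grip at box y=+118
p=(.566,.259,-.123)
c,s=math.cos(p[2]),math.sin(p[2])
x,y=0,.119
print(p[0]+c*x-s*y,p[1]+s*x+c*y)
go(p[0]+c*x-s*y,p[1]+s*x+c*y,.255,math.pi/2-.123)
go(p[0]+c*x-s*y,p[1]+s*x+c*y,.255)"
```

```text
t: 28.48
tool_pos: [0.628, -0.0763, 0.2572]
orientation: [2.229, 2.207, 0.005]
force: [0.3, -0.2, -2.3]
opening: 0.0258
t 28.48 tcp [ 0.628  -0.0763  0.2572] x [ 0.01   1.    -0.001] y [ 1.    -0.01   0.005] z [ 0.005 -0.001 -1.   ] F [ 0.3 -0.2 -2.3] op 0.0258 q [-0.2   0.2   1.36 -0.    1.58 -0.19]
0.5806001207128935 0.377100958824088
t 28.58 tcp [ 0.6278 -0.0762  0.2555] yaw 1.5611 F [-0.6 -0.9 -2.1] op 0.0255 q6 -0.19
 twist 0.1133 = 1 rows of 0.1133; shift [ 0.4441 -0.1025  0.0005] = 12 rows of [ 0.037  -0.0085  0.    ]
t 28.58 tcp [ 0.6278 -0.0762  0.2555] yaw 1.5611 F [-0.6 -0.9 -2.1] op 0.0255 q6 -0.19
 twist -0.0000 = 0 rows of -0.0000; shift [ 0.4528 -0.0516  0.0005] = 12 rows of [ 0.0377 -0.0043  0.    ]
```

View pics/s15.png

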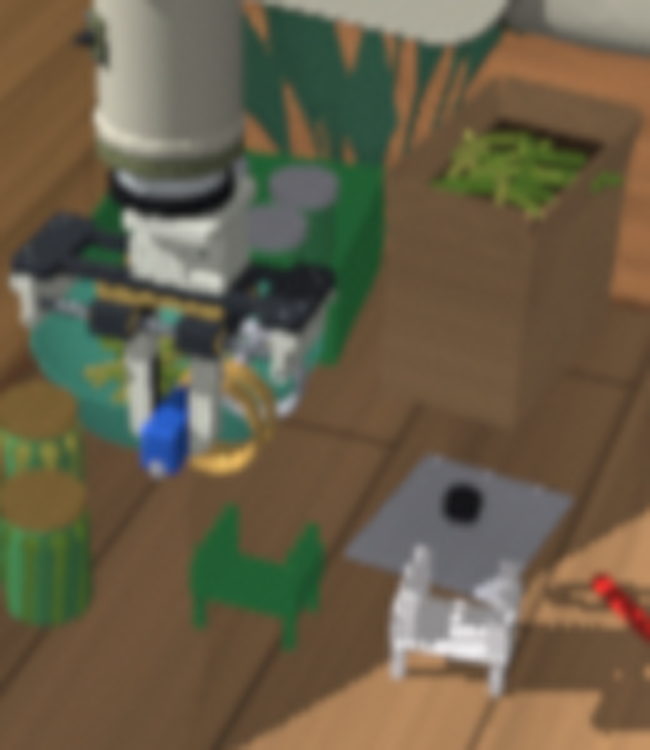

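View pics/t15.png

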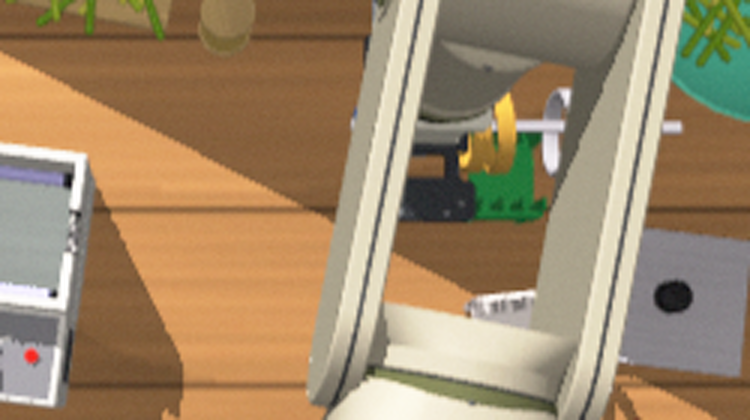

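```bash
python3 -m creep '[[0,0,0,0.04,255],[0,0,0,0.05,255],[0.008,-0.002,0,0.0233,255],[0.016,-0.0035,0,0,255],[0.022,-0.005,0,0,255],[0.028,-0.0065,0,0,255],[0.03,-0.007,0,0,255],[0.03,-0.007,0,0,255],[0.03,-0.007,0,0,255],[0.03,-0.007,0,0,255],[0.03,-0.007,0,0,255],[0.03,-0.007,0,0,255]]' 60
python3 -m creep '[[0.03,-0.007,0,0,255],[0.03,-0.007,0,0,255],[0.03,-0.007,0,0,255],[0.03,-0.007,0,0,255],[0.025,-0.0055,0,0,255],[0.02,-0.0045,0,0,255],[0.015,-0.0035,0,0,255],[0.008,-0.002,0,0,255],[0.003,-0.001,0,0,255],[0,0,0,0,255],[0,0,0,0,255]]'
python3 -c "
from h import *
go(.5806,.3771,.255,math.pi/2-.123)
snap('top','t16',(100,90,300,230),4);snap('side','s16',(130,100,290,300),4)"
```

```text
t: 29.58
tool_pos: [0.5982, 0.1846, 0.2511]
orientation: [-2.353, -2.08, 0.003]
force: [0.9, -0.8, -1.8]
opening: 0.0255
t: 30.5
tool_pos: [0.5788, 0.3773, 0.2524]
orientation: [2.354, 2.079, -0.001]
force: [0.2, 0.2, -2.7]
opening: 0.0254
t 30.50 tcp [0.5788 0.3773 0.2524] yaw 1.4469 F [ 0.2  0.2 -2.7] op 0.0254 q6 0.63
 twist -0.0009 = 1 rows of -0.0009; shift [ 0.0001  0.0018 -0.0026] = 1 rows of [ 0.0001  0.0018 -0.0026]
```

View pics/s16.png

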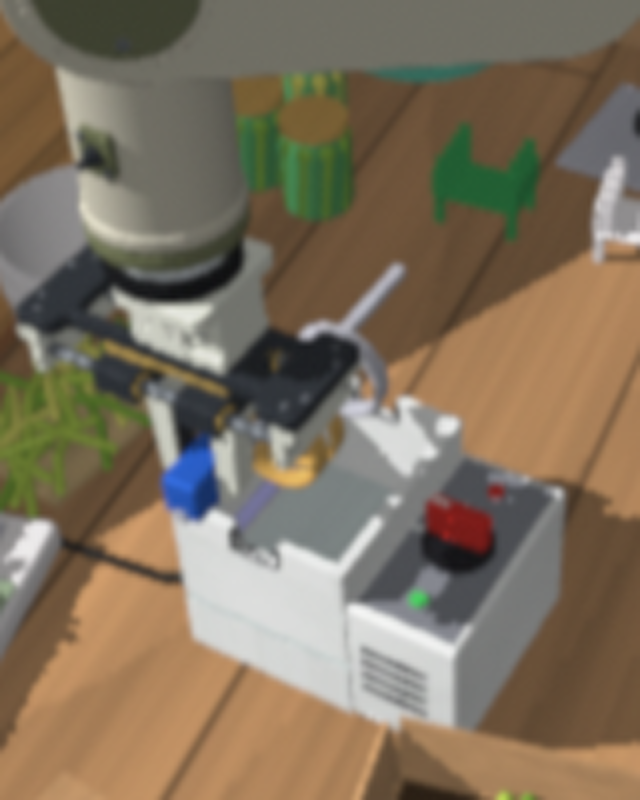

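View pics/t16.png

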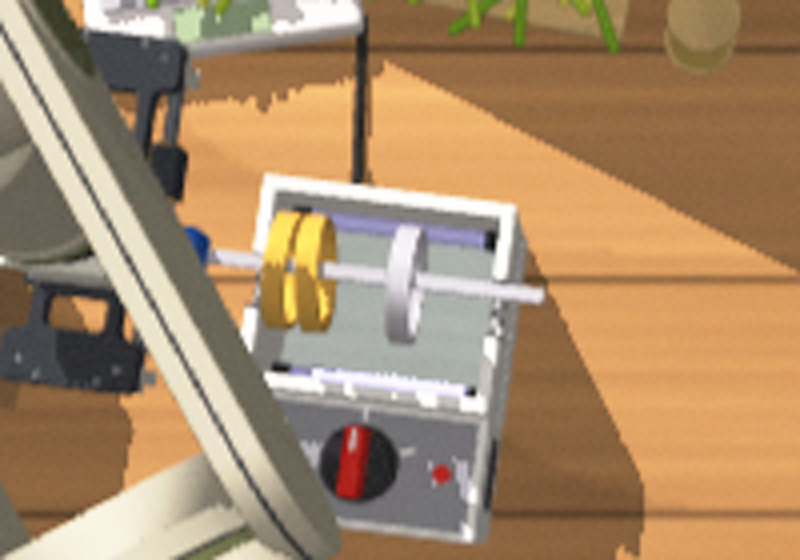

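```bash
python3 -c "
from h import *
p=(.566,.259,-.123)
def loc(px,z):
    X=atz('top',px,z);d=X[:2]-p[:2];c,s=math.cos(p[2]),math.sin(p[2]);return (c*d[0]+s*d[1])*1e3,(-s*d[0]+c*d[1])*1e3
for u,z in (((264,268),.216),((336,272),.216),((388,285),.216),((424,285),.216),((545,294),.242),((210,255),.242)):print(u,np.round(loc((100+u[0]/4,90+u[1]/4),z),1))
"
```

```text
(264, 268) [-2.7 59. ]
(336, 272) [ 0.2 15.4]
(388, 285) [ -3.7 -16.9]
(424, 285) [ -1.  -38.6]
(545, 294) [  -1.  -113.6]
(210, 255) [-2.5 85.9]
```

```bash
python3 -m creep '[[0,0.0015,0.008,0,255],[0,0,0.014,0,255],[0,0,0.016,0,255],[0,0,0.016,0,255],[0,0,0.014,0,255],[0,0,0.012,0,255],[0,0,0.01,0,255],[0,0,0.006,0,255],[0,0,0.004,0,255],[0,0,0,0,255],[0,0,0,0,255]]' 60
python3 -c "
from h import *
go(.5806,.3771,.146,math.pi/2-.123)
snap('top','t17',(100,90,300,230),4);snap('side','s17',(130,100,290,300),4)"
```

```text
t: 31.52
tool_pos: [0.5803, 0.3783, 0.1532]
orientation: [2.354, 2.081, 0.001]
force: [0.1, -1.0, -2.2]
opening: 0.0257
t 31.52 tcp [0.5803 0.3783 0.1532] yaw 1.4477 F [ 0.1 -1.  -2.2] op 0.0257 q6 0.63
 twist -0.0001 = 1 rows of -0.0001; shift [-0.0011  0.0005  0.0072] = 1 rows of [-0.0011  0.0005  0.0072]
```

View pics/s17.png

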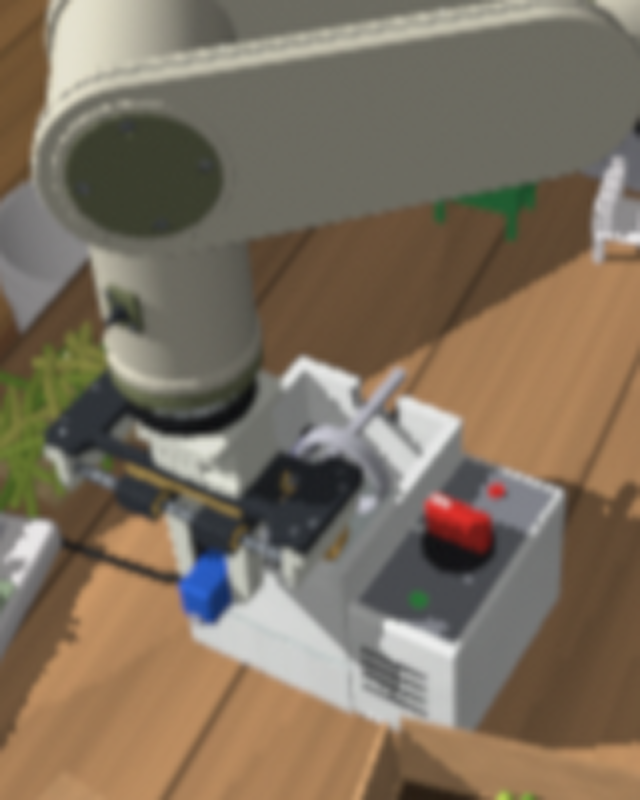

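View pics/t17.png

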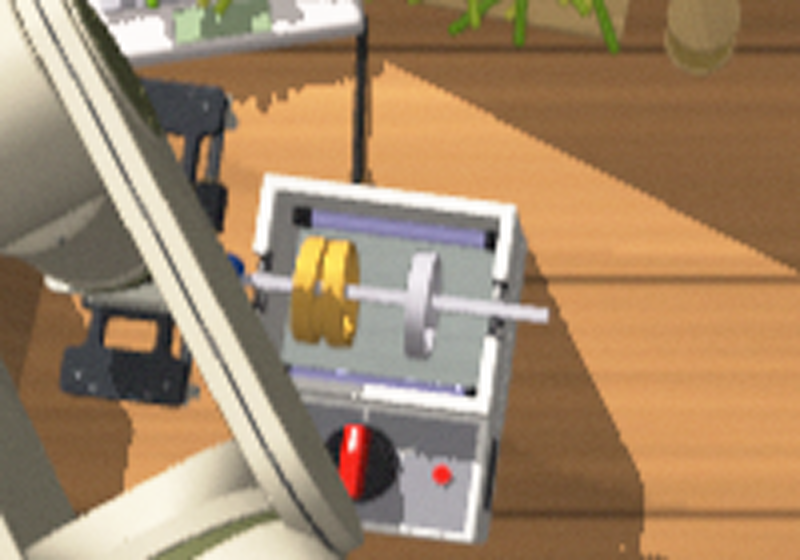

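```bash
python3 -m creep '[[0,0,0.002,0,255],[0,0,0.002,0,255],[0,0,0.0015,0,255],[0,0,0,0,255],[0,0,0,0,255]]' 60
python3 -m creep '[[0,0,0.001,0,255],[0,0,0,0,255],[0,0,0,0,255]]'
python3 -m creep '[[0,0,0.001,0,255],[0,0,0,0,255],[0,0,0,0,255]]'
```

```text
t: 32.03
tool_pos: [0.5799, 0.3781, 0.147]
orientation: [2.354, 2.081, -0.0]
force: [-0.3, -0.5, -1.7]
opening: 0.0257
t: 32.28
tool_pos: [0.5801, 0.3781, 0.1467]
orientation: [2.354, 2.08, 0.001]
force: [-1.1, -0.6, 2.0]
opening: 0.0255
t: 32.53
tool_pos: [0.5802, 0.3782, 0.1465]
orientation: [2.354, 2.08, 0.001]
force: [-3.4, -2.1, 7.5]
opening: 0.0257
```

```bash
python3 -m creep '[[0,0,-0.001,0,255],[0,0,0,0,200],[0,0,0,0,170],[0,0,0,0,140],[0,0,0,0,110],[0,0,0,0,80],[0,0,0,0,60],[0,0,0,0,60],[0,0,-0.01,0,60],[0,0,-0.02,0,60],[0,0,-0.03,0,30],[0,0,-0.03,0,0]]'
python3 -m creep '[[0,0,-0.03,0,0],[0,0,-0.03,0,0],[0,0,-0.02,0,0],[-0.02,-0.005,0,0,0],[-0.035,-0.01,0,0,0],[-0.04,-0.01,0,0,0],[-0.04,-0.01,0,0,0],[-0.04,-0.01,0,0,0],[-0.04,-0.01,0,0,0],[-0.04,-0.01,0,0,0],[-0.04,-0.01,0,0,0],[-0.04,-0.01,0,0,0]]'
python3 -c "
from h import *
st()
snap('top','t18',(100,90,300,230),4);snap('side','s18',(130,120,290,300),4);snap('top','t18f')
for c in ('top','side'): print([(d['pixel'],d['confidence']) for d in tip_of(c,'lid_knob')])"
```

```text
t: 33.53
tool_pos: [0.5793, 0.3777, 0.2367]
orientation: [-2.354, -2.08, 0.003]
force: [0.9, -0.2, 1.4]
opening: 0.0801
t: 34.53
tool_pos: [0.4534, 0.0546, 0.3171]
orientation: [2.353, 2.08, 0.002]
force: [1.1, -0.8, -0.1]
opening: 0.0928
t 34.53 tcp [0.4534 0.0546 0.3171] x [0.122 0.992 0.   ] y [ 0.992 -0.122  0.002] z [ 0.002 -0.    -1.   ] F [ 1.1 -0.8 -0.1] op 0.0928 q [ 0.01 -0.28  1.72 -0.    1.7   0.13]
[([427.1, 188.9], 0.8), ([169.3, 291.0], 0.76)]
[([317.2, 308.1], 0.93), ([292.9, 131.2], 0.72)]
```

View pics/t18.png

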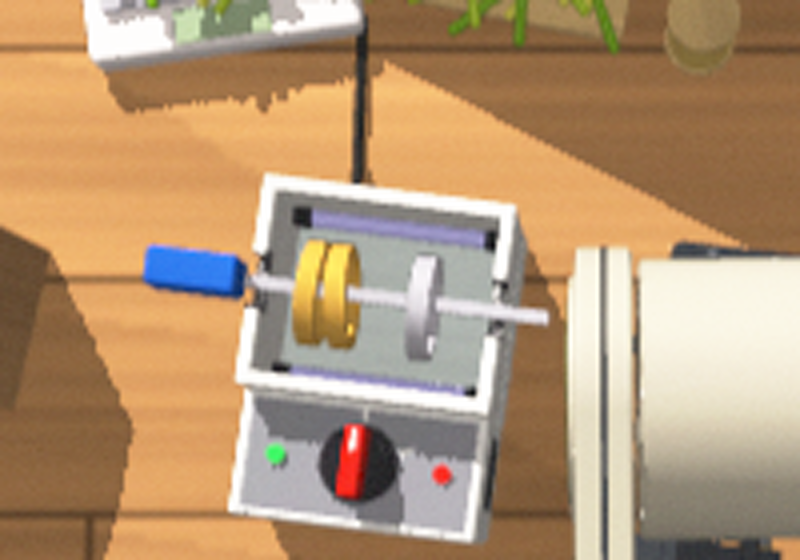

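View pics/s18.png

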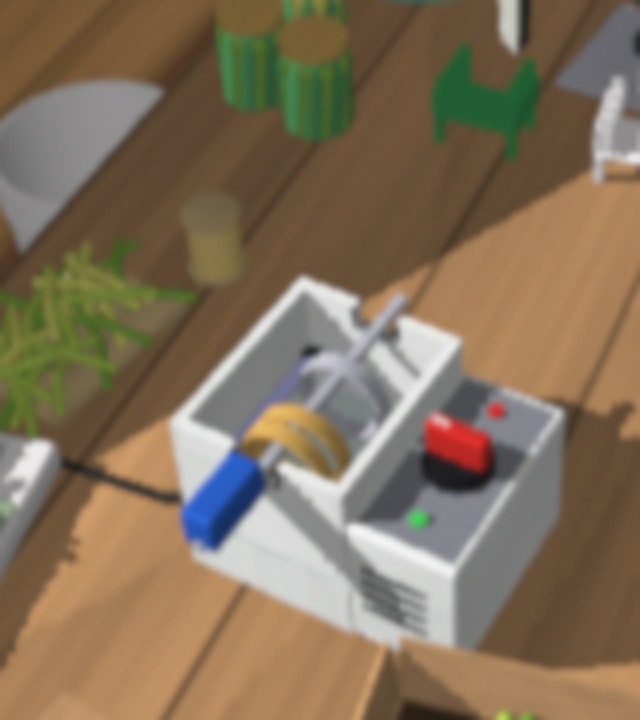

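View pics/t18f.png

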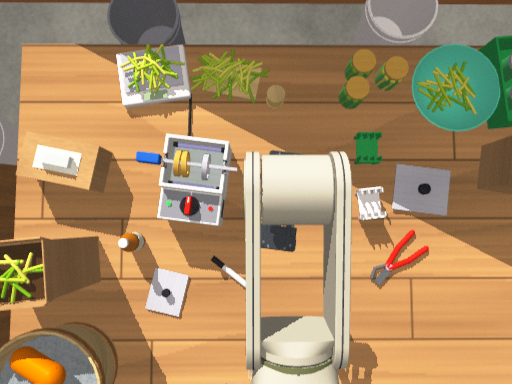

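```bash
python3 -c "
from h import *
snap('top','t19',(350,140,470,240),6);snap('side','s19',(260,90,340,170),8)"
```

```text
(no output)
```

View pics/t19.png

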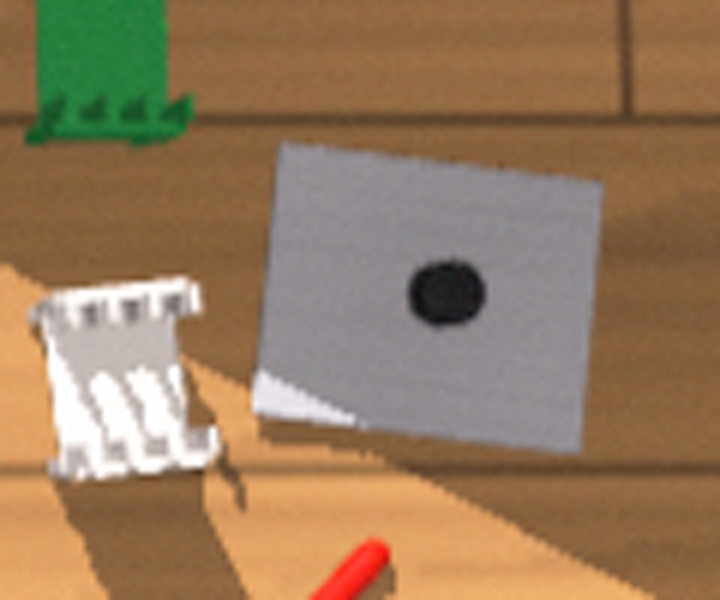

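View pics/s19.png

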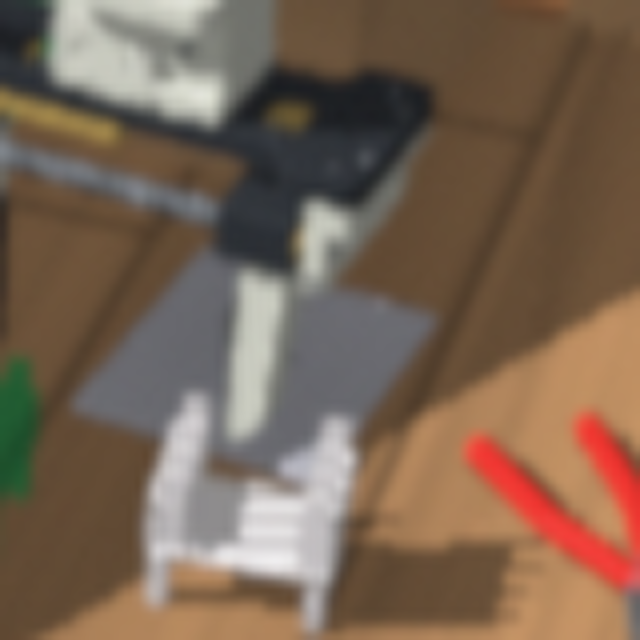

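```bash
python3 - <<'E'
from fit import *
T=lambda u:cl(u,6,(350,140))
S=lambda u:cl(u,8,(260,90))
L=[('top',T((282,144)),(.067,.08,.012)),('top',T((602,184)),(.067,-.08,.012)),('top',T((578,452)),(-.067,-.08,.012)),('top',T((255,413)),(-.067,.08,.012)),('top',T((446,292)),(0,0,.042)),
('side',S((70,405)),(.067,.08,.012)),('side',S((437,318)),(-.067,-.08,.012))]
p,r=pose(L);print(p,r.round(1).tolist())
p2,r=pose(L[:5]);print(p2)
go(p[0],p[1],.10,p[2]+math.pi/2)
E
```

```text
[ 0.50974574 -0.38261978 -0.122567  ] [[-0.7, -0.4], [0.2, -0.4], [0.2, 0.5], [-0.7, 0.2], [1.1, 0.0], [0.0, 0.1], [0.1, 0.1]]
[ 0.50970827 -0.38259929 -0.12272688]
t 34.88 tcp [0.4548 0.057  0.3165] yaw 1.4489 F [0.4 0.7 0.7] op 0.0930 q6 0.13
 twist 0.0007 = 1 rows of 0.0007; shift [-0.4296  0.1083  0.2165] = 13 rows of [-0.033   0.0083  0.0167]
```

```bash
python3 -m creep '[[-0.02,0.005,0,0,0],[-0.036,0.009,0.01,0,0],[-0.037,0.0095,0.02,0,0],[-0.037,0.0095,0.02,0,0],[-0.037,0.0095,0.02,0,0],[-0.037,0.0095,0.02,0,0],[-0.037,0.0095,0.02,0,0],[-0.037,0.0095,0.02,0,0],[-0.037,0.0095,0.02,0,0],[-0.037,0.0095,0.02,0,0],[-0.035,0.009,0.02,0,0],[-0.028,0.007,0.015,0,0]]' 40
python3 -m creep '[[-0.015,0.003,0.01,0,0],[0,0,0,0,0],[0,0,0,0,0]]'
python3 -c "
from h import *
snap('top','t20',(350,140,470,240),6);snap('side','s20',(250,60,350,180),6)
go(.5097,-.3826,.027,math.pi/2-.1225)"
```

```text
t: 35.88
tool_pos: [0.508, -0.3595, 0.1138]
orientation: [-2.351, -2.081, 0.001]
force: [0.9, -0.2, 0.4]
opening: 0.0932
t: 36.13
tool_pos: [0.5088, -0.3728, 0.1047]
orientation: [-2.351, -2.079, 0.0]
force: [-0.5, 0.6, 0.3]
opening: 0.093
t 36.23 tcp [ 0.5096 -0.3725  0.1068] yaw 1.4494 F [0.5 0.  0.2] op 0.0927 q6 -0.59
 twist 0.0011 = 1 rows of 0.0011; shift [-0.01    0.0014  0.0798] = 3 rows of [-0.0033  0.0005  0.0266]
```

View pics/s20.png

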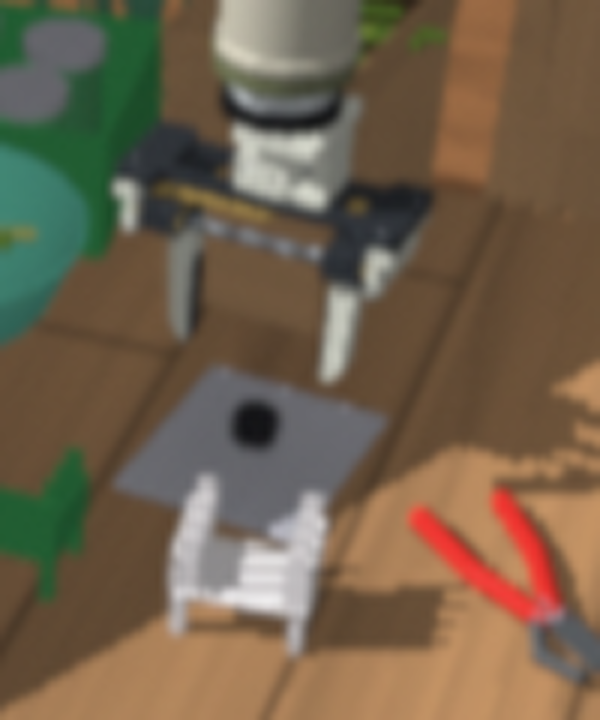

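```bash
python3 -c "
from h import *
print(atz('side',(292.4,130.3),.033))"
python3 -m creep '[[-0.01,0.0014,0.015,0,0],[0,0,0.02,0,0],[0,0,0.018,0,0],[0,0,0.014,0,0],[0,0,0.008,0,0],[0,0,0.004,0,0],[0,0,0,0,0],[0,0,0,0,120],[0,0,0,0,255],[0,0,0,0,255],[0,0,0,0,255],[0,0,0,0,255]]' 40
python3 -m creep '[[0,0,0,0,255],[0,0,0,0,255],[0,0,0,0,255],[0,0,0,0,255],[0,0,0,0,255],[0,0,0,0,255],[0,0,0,0,255],[0,0,0,0,255],[0,0,0,0,255]]'
```

```text
[ 0.5089288  -0.38395268  0.033     ]
t: 37.23
tool_pos: [0.509, -0.3843, 0.0282]
orientation: [2.353, 2.08, 0.0]
force: [0.7, 0.3, 1.0]
opening: 0.0643
t: 37.98
tool_pos: [0.5087, -0.3839, 0.0275]
orientation: [-2.354, -2.081, -0.0]
force: [0.0, 0.3, -0.2]
opening: 0.0313
```

```bash
python3 -m creep '[[0,0,-0.008,0,255],[0,0,-0.02,0,255],[0,0,-0.03,0,255],[0,0,-0.035,0,255],[0,0,-0.035,0,255],[0,0,-0.035,0,255],[0,0,-0.035,0,255],[0,0,-0.03,0,255],[0,0,-0.015,0,255],[0,0,0,0,255],[0,0,0,0,255]]'
python3 -c "
from h import *
go(.566,.259,.27,math.pi/2-.123)"
```

```text
t: 38.9
tool_pos: [0.5089, -0.3842, 0.2713]
orientation: [2.353, 2.08, 0.0]
force: [-0.0, 0.1, -3.3]
opening: 0.0313
t 38.90 tcp [ 0.5089 -0.3842  0.2713] yaw 1.4477 F [-0.   0.1 -3.3] op 0.0313 q6 -0.60
 twist -0.0001 = 1 rows of -0.0001; shift [ 0.6453 -0.0223  0.0013] = 17 rows of [ 0.038  -0.0013  0.0001]
```

```bash
python3 -m creep '[[0.015,-0.0005,0,0,255],[0.028,-0.001,0,0,255],[0.038,-0.0013,0,0,255],[0.038,-0.0013,0,0,255],[0.038,-0.0013,0,0,255],[0.038,-0.0013,0,0,255],[0.038,-0.0013,0,0,255],[0.038,-0.0013,0,0,255],[0.038,-0.0013,0,0,255],[0.038,-0.0013,0,0,255],[0.038,-0.0013,0,0,255],[0.038,-0.0013,0,0,255]]'
python3 -m creep '[[0.038,-0.0013,0,0,255],[0.038,-0.0013,0,0,255],[0.038,-0.0013,0,0,255],[0.035,-0.0013,0,0,255],[0.03,-0.001,0,0,255],[0.025,-0.0008,0,0,255],[0.012,-0.0005,0,0,255],[0.006,0,0,0,255],[0,0,0,0,255],[0,0,0,0,255]]'
python3 -c "
from h import *
snap('side','s21',(140,80,300,290),4);snap('top','t21',(120,90,290,230),4)
go(.566,.259,.185,math.pi/2-.123)"
```

```text
t: 39.9
tool_pos: [0.5443, 0.0401, 0.2676]
orientation: [-2.351, -2.079, 0.005]
force: [1.1, -0.9, -2.8]
opening: 0.0316
t: 40.73
tool_pos: [0.5656, 0.2579, 0.2694]
orientation: [-2.354, -2.08, 0.003]
force: [0.9, -0.3, -3.2]
opening: 0.031
t 40.83 tcp [0.5661 0.2574 0.2702] yaw 1.4462 F [ 0.7  0.1 -1.8] op 0.0311 q6 0.47
 twist -0.0016 = 1 rows of -0.0016; shift [ 0.0016 -0.0003  0.0852] = 3 rows of [ 0.0005 -0.0001  0.0284]
```

View pics/s21.png

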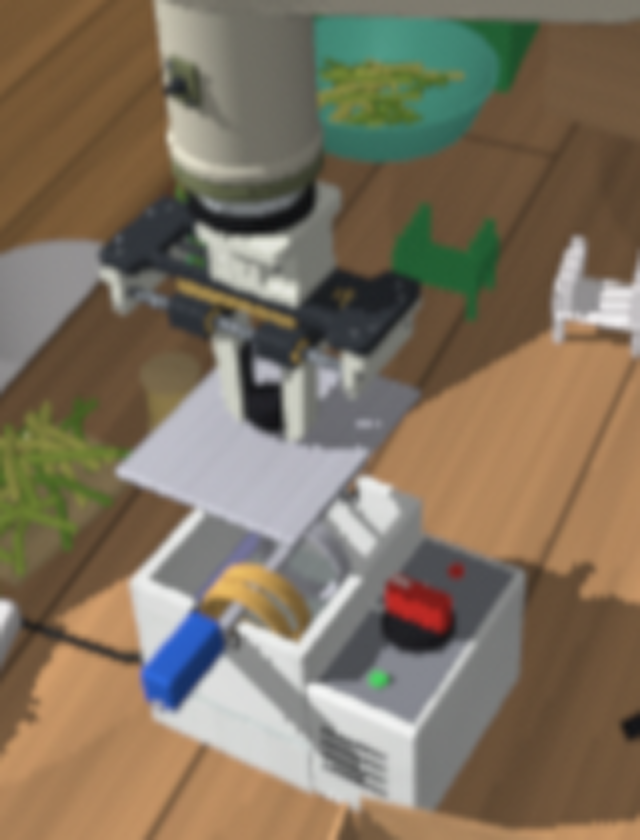

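View pics/t21.png

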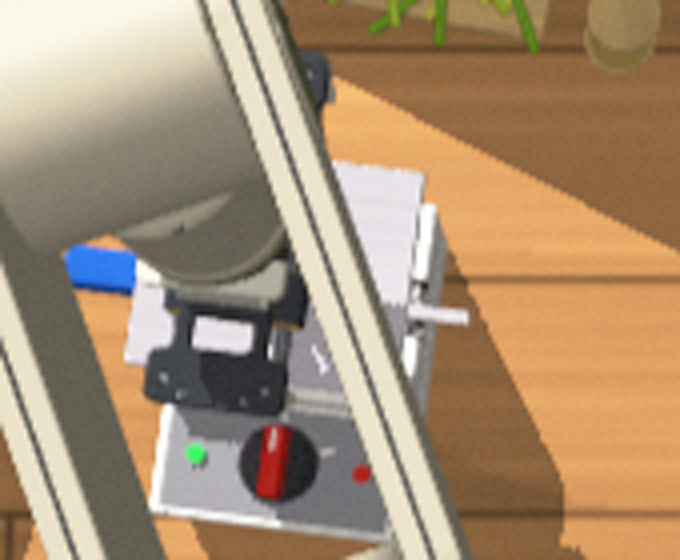

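```bash
python3 - <<'E'
from fit import *
T=lambda u:cl(u,4,(100,90));S=lambda u:cl(u,4,(130,120))
L=[('top',T((264,172)),(.068,.082,.15)),('top',T((519,206)),(.068,-.082,.15)),('top',T((490,415)),(-.068,-.082,.15)),('top',T((237,382)),(-.068,.082,.15)),
('side',S((302,276)),(.068,-.082,.15)),('side',S((171,424)),(.068,.082,.15)),('side',S((463,340)),(-.068,-.082,.15)),('side',S((342,496)),(-.068,.082,.15))]
p,r=pose(L);print(p,r.round(1).tolist())
E
```

```text
[ 0.56612006  0.25901111 -0.12506308] [[0.6, 0.4], [-0.4, -0.2], [-0.0, -0.6], [-0.1, -0.3], [0.2, 0.4], [0.0, -0.3], [0.2, -0.1], [0.2, 0.4]]
```

```bash
python3 -m creep '[[0.001,0,0.01,0.001,255],[0,0,0.018,0,255],[0,0,0.018,0,255],[0,0,0.016,0,255],[0,0,0.012,0,255],[0,0,0.008,0,255],[0,0,0.004,0,255],[0,0,0,0,255],[0,0,0,0,255]]'
python3 -c "
from h import *
go(.566,.259,.1715,math.pi/2-.125)
snap('side','s22',(140,80,300,290),4)"
```

```text
t: 41.58
tool_pos: [0.5666, 0.2598, 0.1852]
orientation: [2.355, 2.079, 0.001]
force: [1.6, -0.2, -2.2]
opening: 0.0315
t 41.58 tcp [0.5666 0.2598 0.1852] yaw 1.4465 F [ 1.6 -0.2 -2.2] op 0.0315 q6 0.47
 twist 0.0007 = 1 rows of 0.0007; shift [-0.0009 -0.0004  0.0137] = 1 rows of [-0.0009 -0.0004  0.0137]
```

View pics/s22.png

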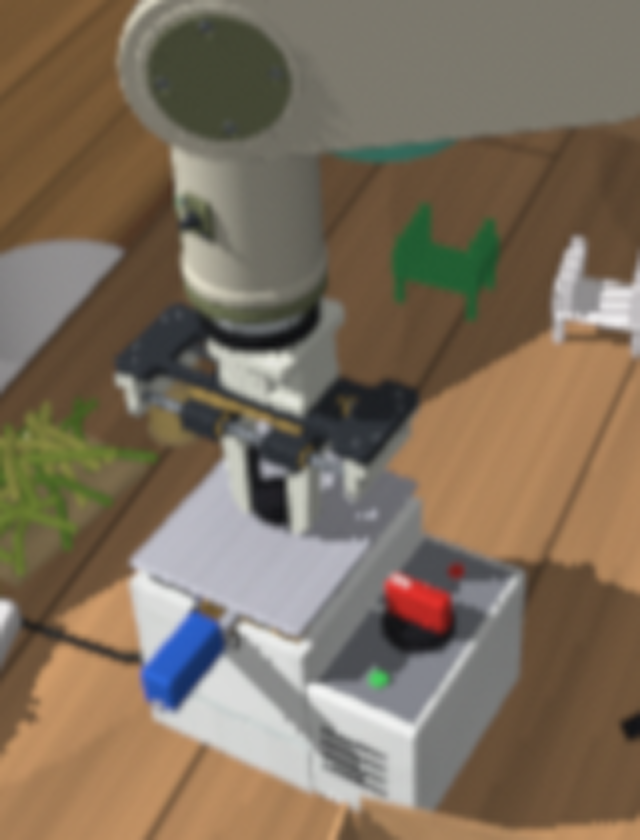

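Aligned; lower to contact.

```bash
python3 -m creep '[[-0.0005,0,0.004,0,255],[0,0,0.003,0,255],[0,0,0.002,0,255],[0,0,0.002,0,255],[0,0,0,0,255],[0,0,0,0,255]]'
python3 -m creep '[[0,0,0.0015,0,255],[0,0,0,0,255],[0,0,0,0,255]]'
python3 -m creep '[[0,0,0.001,0,255],[0,0,0,0,255],[0,0,0,0,255]]'
```

```text
t: 42.13
tool_pos: [0.566, 0.2594, 0.1733]
orientation: [-2.355, -2.079, 0.001]
force: [-0.9, 0.1, -2.6]
opening: 0.0312
t: 42.38
tool_pos: [0.5661, 0.2594, 0.172]
orientation: [-2.355, -2.079, 0.0]
force: [-0.8, 0.3, -2.8]
opening: 0.0313
t: 42.63
tool_pos: [0.5663, 0.2594, 0.1715]
orientation: [2.355, 2.079, 0.001]
force: [-1.2, -1.0, 0.2]
opening: 0.031
```

```bash
python3 -m creep '[[0,0,0.0005,0,255],[0,0,0,0,200],[0,0,0,0,160],[0,0,0,0,100],[0,0,0,0,40],[0,0,0,0,0],[0,0,0,0,0],[0,0,-0.01,0,0],[0,0,-0.02,0,0],[0,0,-0.035,0,0],[0,0,-0.035,0,0],[0,0,-0.02,0,0]]'
python3 -c "
from h import *
snap('side','s23',(140,80,300,290),4)
# start grip
p=(.566,.259,-.124);c,s=math.cos(p[2]),math.sin(p[2]);x=-.110
print(p[0]+c*x,p[1]+s*x)
go(p[0]+c*x,p[1]+s*x,.24,-.124)"
```

```text
t: 43.63
tool_pos: [0.5671, 0.2597, 0.296]
orientation: [2.353, 2.078, 0.008]
force: [0.6, 0.3, 0.8]
opening: 0.0901
0.4568445969572542 0.27260507209006035
t 43.68 tcp [0.5683 0.2602 0.3001] yaw 1.4467 F [0.  0.5 3.8] op 0.0915 q6 0.47
 twist 1.5707 = 14 rows of 0.1122; shift [-0.1122  0.0015  0.0601] = 4 rows of [-0.028   0.0004  0.015 ]
```

View pics/s23.png

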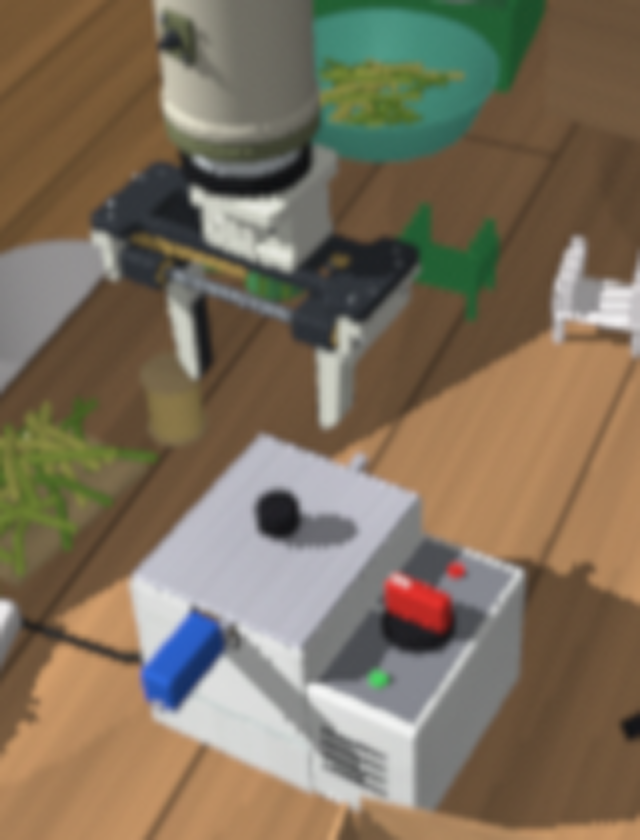

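```bash
python3 -m creep '[[0,0,0,-0.121,0],[0,0,0,-0.121,0],[0,0,0,-0.121,0],[0,0,0,-0.121,0],[0,0,0,-0.121,0],[0,0,0,-0.121,0],[0,0,0,-0.121,0],[0,0,0,-0.121,0],[0,0,0,-0.121,0],[0,0,0,-0.121,0],[0,0,0,-0.121,0],[0,0,0,-0.121,0]]'
python3 -m creep '[[0.02,0,0,-0.119,0],[0.03,0,0,0,0],[0.03,0,0,0,0],[0.02,0,0,0,0],[0.011,0,0.01,0,0],[0,0,0.025,0,0],[0,0,0.025,0,0],[0,0,0,0,0],[0,0,0,0,0]]'
python3 -c "
from h import *
snap('side','s24',(140,80,300,290),4);snap('top','t24',(120,90,290,230),4)
go(.4568,.2726,.145,math.pi-.124)"
```

```text
t: 44.68
tool_pos: [0.5661, 0.2594, 0.291]
orientation: [0.371, 3.119, 0.0]
force: [-0.5, 0.5, -0.2]
opening: 0.0929
t: 45.43
tool_pos: [0.4555, 0.275, 0.2298]
orientation: [-0.194, -3.133, 0.002]
force: [0.6, -0.2, -0.1]
opening: 0.0931
t 45.53 tcp [0.4571 0.2756 0.2324] yaw 3.0175 F [-0.5  0.8  0.6] op 0.0927 q6 -1.00
 twist -0.0001 = 1 rows of -0.0001; shift [-0.0001 -0.003   0.0874] = 3 rows of [-0.     -0.001   0.0291]
```

View pics/s24.png

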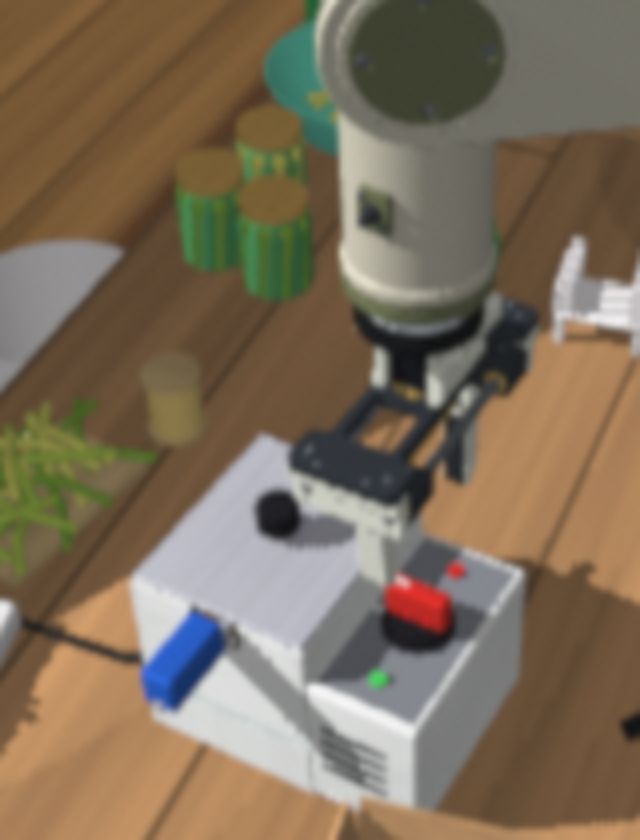

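View pics/t24.png

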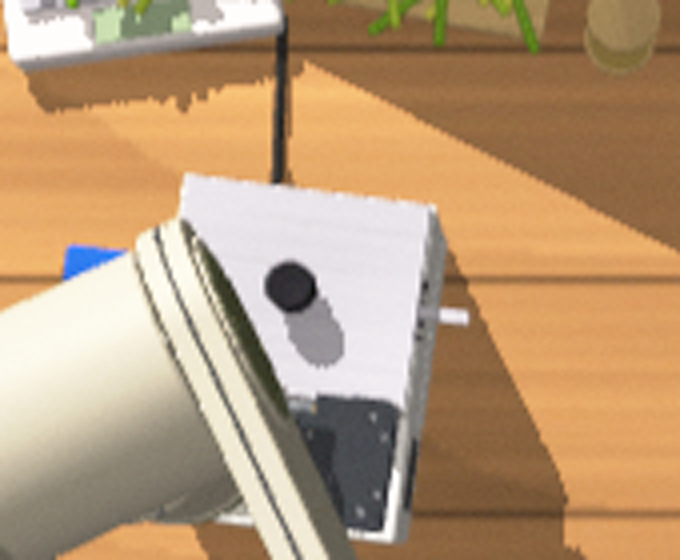

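```bash
python3 -m creep '[[0,-0.003,0.015,0,0],[0,0,0.02,0,0],[0,0,0.02,0,0],[0,0,0.016,0,0],[0,0,0.01,0,40],[0,0,0.005,0,80],[0,0,0,0,120],[0,0,0,0,160],[0,0,0,0,255],[0,0,0,0,255],[0,0,0,0,255],[0,0,0,0,255]]' 30
python3 -m creep '[[0,0,0,0,255],[0,0,0,0,255],[0,0,0,0,255],[0,0,0,0,255],[0,0,0,0,255],[0,0,0,0,255],[0,0,0,0,255],[0,0,0,0,255],[0,0,0,0,255]]'
python3 -c "
from h import *
go(.4568,.2726,.145,math.pi-.124)
print(read_state()['wrist_torque'])
snap('side','s25',(180,80,300,270),4)"
```

```text
t: 46.53
tool_pos: [0.4564, 0.2726, 0.1452]
orientation: [0.194, 3.135, 0.001]
force: [0.9, -0.5, 0.9]
opening: 0.0441
t: 47.28
tool_pos: [0.4562, 0.2743, 0.1446]
orientation: [0.193, 3.135, 0.005]
force: [1.8, 9.7, -4.5]
opening: 0.0137
t 47.28 tcp [0.4562 0.2743 0.1446] yaw 3.0183 F [ 1.8  9.7 -4.5] op 0.0137 q6 -1.00
 twist 0.0007 = 1 rows of 0.0007; shift [-0.0008 -0.0016 -0.0004] = 1 rows of [-0.0008 -0.0016 -0.0004]
[ 1.61827526 -0.50824748  0.00873868]
```

View pics/s25.png

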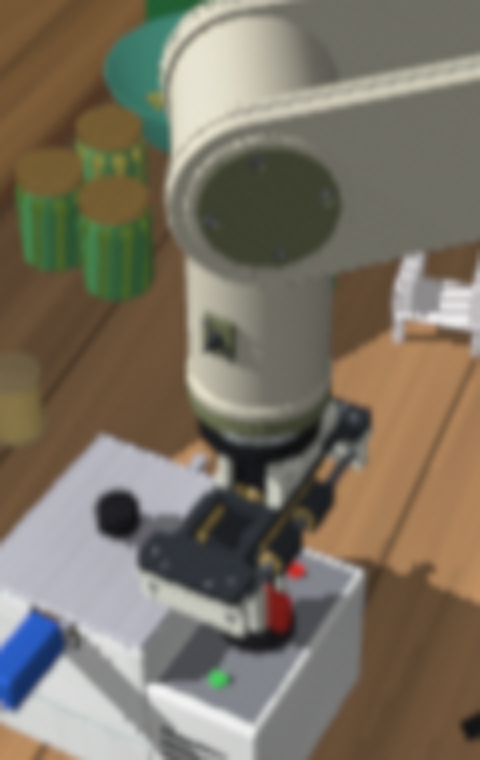

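```bash
python3 -m creep '[[0,0.002,0,0,255],[0,0,0,0,255],[0,0,0,0.06,255],[0,0,0,0.1,255],[0,0,0,0.1,255],[0,0,0,0.1,255],[0,0,0,0.1,255],[0,0,0,0.1,255],[0,0,0,0.1,255],[0,0,0,0.1,255],[0,0,0,0.1,255],[0,0,0,0.1,255]]' 30
python3 -c "
from h import *
st();print(read_state()['wrist_torque'])"
```

```text
t: 48.33
tool_pos: [0.4567, 0.2751, 0.1446]
orientation: [1.627, 2.687, 0.003]
force: [2.6, 4.1, -2.7]
opening: 0.014
t 48.33 tcp [0.4567 0.2751 0.1446] x [-0.464  0.886  0.001] y [0.886 0.464 0.001] z [ 0.001  0.001 -1.   ] F [ 2.6  4.1 -2.7] op 0.0140 q [ 0.45  0.01  1.78  0.    1.36 -0.04]
[ 0.63354075 -0.52279536  0.06887655]
```

```bash
python3 -m creep '[[0,0,0,0.1,255],[0,0,0,0.07,255],[0,0,0,0.04,255],[0,0,0,0.03,255],[0,0,0,0,255]]' 30
python3 -c "
from h import *
st();print(read_state()['wrist_torque'])"
python3 -m creep '[[0,0,0,0.03,255],[0,0,0,0.02,255],[0,0,0,0,255]]' 30
python3 -c "
from h import *
_,Rm=st();print(read_state()['wrist_torque'],math.atan2(Rm[1,0],Rm[0,0])-(math.pi-.125));snap('side','s26',(180,80,300,270),4)"
```

```text
t: 48.75
tool_pos: [0.4568, 0.2751, 0.1446]
orientation: [1.933, 2.476, 0.003]
force: [3.0, 4.7, -3.7]
opening: 0.0141
t 48.75 tcp [0.4568 0.2751 0.1446] x [-0.243  0.97   0.001] y [0.97  0.243 0.002] z [ 0.001  0.002 -1.   ] F [ 3.   4.7 -3.7] op 0.0141 q [0.45 0.01 1.78 0.   1.36 0.2 ]
[ 0.71743889 -0.61432801  0.13424624]
t: 49.0
tool_pos: [0.4569, 0.2751, 0.1446]
orientation: [1.993, 2.428, 0.003]
force: [4.2, 4.9, -3.2]
opening: 0.0139
t 49.00 tcp [0.4569 0.2751 0.1446] x [-0.195  0.981  0.001] y [0.981 0.195 0.002] z [ 0.001  0.001 -1.   ] F [ 4.2  4.9 -3.2] op 0.0139 q [0.45 0.01 1.78 0.   1.36 0.25]
[ 0.67596142 -0.66778706  0.55253999] -1.2496337291078181
```

View pics/s26.png

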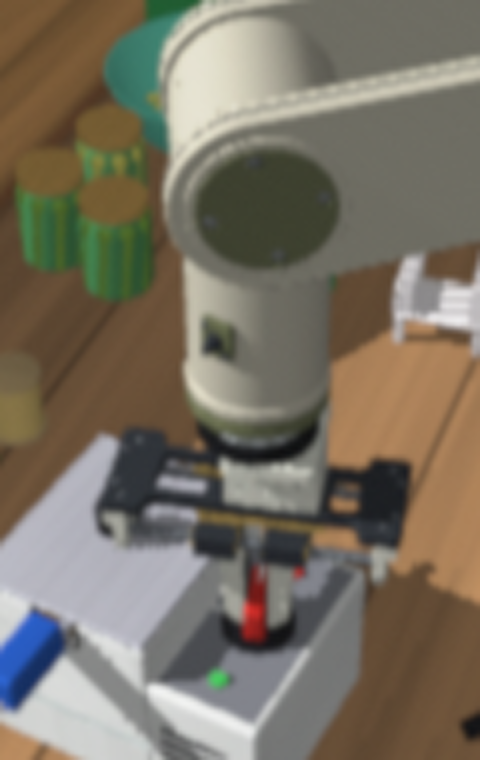

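```bash
python3 -m creep '[[0,0,0,-0.04,160],[0,0,0,0,160],[0,0,0,0,160],[0,0,-0.01,0,160],[0,0,-0.025,0,160],[0,0,-0.035,0,160],[0,0,-0.035,0,160],[0,0,-0.035,0,100],[0,0,-0.02,0,60],[0,0,0,0,60]]' 30
python3 -c "
from h import *
st();snap('side','s27',(140,80,300,290),4)"
```

```text
t: 49.88
tool_pos: [0.4582, 0.275, 0.3118]
orientation: [1.942, 2.464, 0.013]
force: [0.5, 0.3, 0.9]
opening: 0.05
t 49.88 tcp [0.4582 0.275  0.3118] x [-0.234  0.972  0.002] y [0.972 0.234 0.009] z [ 0.009  0.004 -1.   ] F [0.5 0.3 0.9] op 0.0500 q [ 0.44 -0.08  1.55 -0.    1.66  0.21]
```

View pics/s27.png

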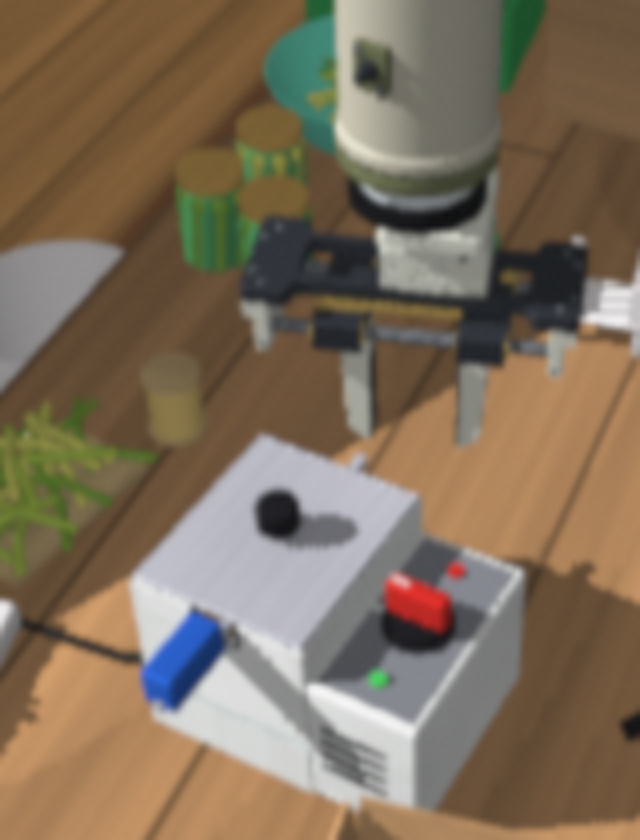

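Knob sprang back to rest, the lid is flat, the handle is outside. I'll move the arm aside for a final overhead check.

```bash
python3 -m creep '[[-0.02,0,0,0,60],[-0.035,0,0,0,60],[-0.035,0,0,0,60],[-0.035,0,0,0,60],[-0.035,0,0,0,60],[-0.035,0,0,0,60],[-0.035,0,0,0,60],[-0.035,0,0,0,60],[-0.02,0,0,0,60],[0,0,0,0,60],[0,0,0,0,60]]'
python3 - <<'E'
from h import *
st();snap('top','t28');snap('top','t28z',(120,90,290,230),4)
E
```

```text
t: 50.85
tool_pos: [0.5224, -0.0036, 0.303]
orientation: [-1.946, -2.463, 0.002]
force: [0.3, 0.8, -0.8]
opening: 0.0712
t 50.85 tcp [ 0.5224 -0.0036  0.303 ] x [-0.232  0.973  0.001] y [ 0.973  0.232 -0.003] z [-0.003  0.    -1.   ] F [ 0.3  0.8 -0.8] op 0.0712 q [-0.11 -0.1   1.59  0.    1.66 -0.34]
```

View pics/t28.png

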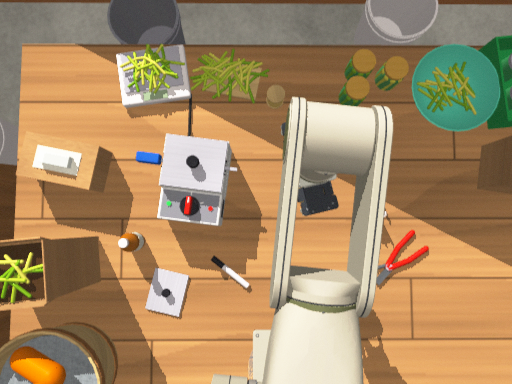

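View pics/t28z.png

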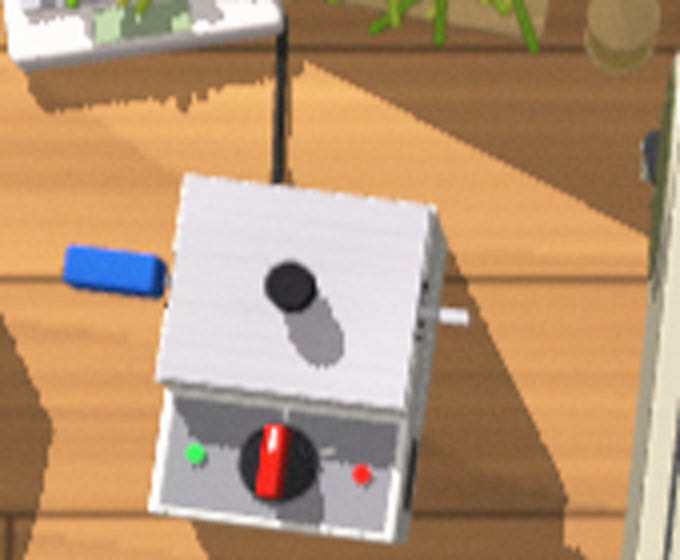

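Everything matches the goal, with the start knob at rest and the bar tip showing at (234,169). Handing in.

```bash
python3 -c "
from plant import close_job
print(close_job())"
```

```text
the job is handed in; nothing more can be done
None
```

The job is done and handed in at about 51 s of the 200 s allowed. Each step was done in the order asked:

- **Lid off:** I lifted it by the knob and laid it flat right of the racks. My first attempt raised the gripper before the fingers had closed. The lid did not move, and the second grip held.
- **Rings:** three rings were there, two brass in the white rack and one steel in the green. I threaded the bar through the brass pair and lifted it, then threaded it through the steel ring and lifted all three together.
- **Bar in the box:** it hangs in both slots with the handle outside and the rings inside. I saw this from above before the lid went back on.
- **Lid on:** it had been knocked about 3 cm aside while on the table, so I measured its position again. It touched down at the expected height.
- **Start knob:** I turned the gripper clockwise by about 1.25 rad. The torque jumped from 0.13 to 0.55 N m, which I took as the stop. After I let go, the knob sprang back to rest.

The last pictures show the lid flat and square, the handle outside one end, the bar tip outside the other, and the knob at rest. Both racks were empty when last seen. The bottle, spool and secateurs look unmoved; I did not check the jar on its own. The arm hid the racks and part of the secateurs in the last overhead picture.

No check failed. The one disagreement was the start knob, which sat about 2 mm from where I had measured it. It pushed the gripper sideways with about 10 N, so I shifted the gripper over before turning.

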